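Set up the vial labeller for a batch

TASK

Set up the vial labeller for this batch: press the red key so that the label tray springs out, lay the label roll flat in the tray and push the tray home until it clicks. Lower the blue star wheel onto the drive on the deck, turn it until the teeth mesh and push it down fully home. Then stand every amber blue-capped vial upright on the deck, well into a pocket of the wheel, one to a pocket, and leave the red-capped vial and the stamp where they are.

Things in the scene. Friction and masses are not known exactly. Their poses are not given: they have to be found in the camera images.
- labeller: Bench vial labeller, fixed: white housing, flat aluminium deck on top 57.5 mm above the table. Origin on the table below the drive's axis; x to its back, y to its left. Deck spans x -94..94, y -92..97 mm. Black display on the front (-x), label tray in the right end (-y). In the far left corner (x 62..90, y 74..98 mm) a label head with a black roller, 110 mm above the table: keep clear.
- deck (a point): Point on the deck's upper surface on the axis of the drive; axes as the labeller's.
- release (a joint): Red release key, 24 x 28 mm, on the deck's front right corner. Value: how far it is pressed down, 0 to 0.0085 m. Sprung: 2 N to start, 5 N at the bottom. Past about 0.007 m its pawl lets go of the tray. It comes up again by itself.
- release_top (a point): Middle of the red key's top face, 65 mm above the table when not pressed; moves with the key.
- tray (a joint): Label tray. Value: how far it stands out along the labeller's -y: 0 shut and latched, 0.095 m fully out. A spring drives it out with 3 to 5 N once the key is pressed. To shut it, push it in to about -0.003 m (stop at -0.004; up to about 15 N near the end): it clicks, and rests at 0 when let go. Shut, its face is 6 mm proud of the deck's edge.
- tray_floor (a point): Middle of the tray's floor, upper surface, 9 mm above the table; axes as the labeller's; moves with the tray. The floor is 86 mm (x) by 84 mm (y) inside rims 10 mm high; its -y side is the tray's face, which reaches 44.5 mm above the table. Fully out, the floor clears the housing by 8 mm.
- tray_face (a point): Middle of the outside of the tray's face, the place to push, 25.5 mm above the table; the face is 102 mm wide (x) and 38 mm high and looks to -y. Moves with the tray.
- drive_seat (a point): Drive on the deck: steel flange 58 mm across, six teeth, round spigot. Point on its axis on the flange's top, 2 mm above the deck; x points along a tooth. Teeth every 60 degrees, 5.5 mm wide, out to 24 mm from the axis, 12 mm high; spigot 24.4 mm across, 28 mm high, tapered top, with two sprung balls that hold the wheel once down. Its gearbox holds it at any angle (0.8 N m to turn it).
- star_wheel: Blue star wheel, 140 mm across, 0.22 kg. Origin on its axis at the underside. Plate 4..14 mm, hub (62 mm wide) 0..36 mm, black bar handle 36..63 mm above it. Meshes when its x (the handle) is in line with any drive tooth, within 4 degrees; else it rests on the teeth 12 mm too high. Meshed, it still sticks on the sprung balls about 10 mm high: push with 6 to 12 N until it lies on the flange.
- handle (a point): Middle of the top of the star wheel's bar handle, 63 mm above the wheel's underside. The bar is 60 mm long along the wheel's x, 14 mm wide, 27 mm high: take it across its width. Inside the hub below, open downwards, are six inner teeth, 6 mm wide, 12 mm high from the underside, at 30, 90, 150 .. degrees from the wheel's x, tips 14 mm from the axis.
- label_roll: Cream-coloured roll of labels lying flat, -32..34 mm in its x, -31..35 mm in its y, 30 mm high; its middle is filled for grasping: take it across its width. Origin near the middle of its underside. Lies on the table at the start.
- pocket_1 (a point): Pocket 1 of 5 in the star wheel's rim, at 90 degrees from the wheel's x (counter-clockwise from above), 60 mm from its axis, moving with the wheel: where the middle of a vial's underside belongs. The pocket is a U, 31 mm wide, open outwards. With the wheel home this point lies on the deck, and the star plate stands 6 to 16 mm above the deck.
- pocket_2 (a point): Pocket 2 of 5 in the star wheel's rim, at 162 degrees from the wheel's x (counter-clockwise from above), 60 mm from its axis, moving with the wheel: where the middle of a vial's underside belongs. The pocket is a U, 31 mm wide, open outwards. With the wheel home this point lies on the deck, and the star plate stands 6 to 16 mm above the deck.
- pocket_3 (a point): Pocket 3 of 5 in the star wheel's rim, at 234 degrees from the wheel's x (counter-clockwise from above), 60 mm from its axis, moving with the wheel: where the middle of a vial's underside belongs. The pocket is a U, 31 mm wide, open outwards. With the wheel home this point lies on the deck, and the star plate stands 6 to 16 mm above the deck.
- pocket_4 (a point): Pocket 4 of 5 in the star wheel's rim, at 306 degrees from the wheel's x (counter-clockwise from above), 60 mm from its axis, moving with the wheel: where the middle of a vial's underside belongs. The pocket is a U, 31 mm wide, open outwards. With the wheel home this point lies on the deck, and the star plate stands 6 to 16 mm above the deck.
- pocket_5 (a point): Pocket 5 of 5 in the star wheel's rim, at 18 degrees from the wheel's x (counter-clockwise from above), 60 mm from its axis, moving with the wheel: where the middle of a vial's underside belongs. The pocket is a U, 31 mm wide, open outwards. With the wheel home this point lies on the deck, and the star plate stands 6 to 16 mm above the deck.
- vial_a: One of the amber glass vials with blue caps of this batch, 26 mm across, 53 mm high, about 40 g, upright on the table (the round body to grip is 26 mm across up to about 30 mm high, then a shoulder and neck). Origin in the middle of its underside, z up. Not all four are there every time.
- vial_b: One of the amber glass vials with blue caps of this batch, 26 mm across, 53 mm high, about 40 g, upright on the table (the round body to grip is 26 mm across up to about 30 mm high, then a shoulder and neck). Origin in the middle of its underside, z up. Not all four are there every time.
- vial_c: One of the amber glass vials with blue caps of this batch, 26 mm across, 53 mm high, about 40 g, upright on the table (the round body to grip is 26 mm across up to about 30 mm high, then a shoulder and neck). Origin in the middle of its underside, z up. Not all four are there every time.
- vial_d: One of the amber glass vials with blue caps of this batch, 26 mm across, 53 mm high, about 40 g, upright on the table (the round body to grip is 26 mm across up to about 30 mm high, then a shoulder and neck). Origin in the middle of its underside, z up. Not all four are there every time.
- red_vial: A clear vial with a red cap, 26 mm across, 53 mm high: another medicine, stays where it is.
- stamp: A rubber stamp with a round black knob, 23 x 50 mm, 52 mm high: stays where it is.

How it is judged:
On the way, in this order (a step that is already met when the one before it is completed fails the run):
1. the release has been pressed and the label tray has sprung out (value of joint tray above 0.08 m), for 0.2 s.
2. the label roll lies flat in the open tray, let go (x of label_roll in the frame of tray_floor between -0.014 and 0.014 m and y of label_roll in the frame of tray_floor between -0.014 and 0.014 m and z of label_roll in the frame of tray_floor between -0.004 and 0.004 m and angle between label_roll's own z axis and vertical below 0.1 rad and value of joint tray above 0.08 m and contact force between the fingers and label_roll below 0.1 N), for 0.2 s.
3. the tray, with the roll in it, has been pushed home and has clicked (key up again, tray stays shut) (x of label_roll in the frame of tray_floor between -0.014 and 0.014 m and y of label_roll in the frame of tray_floor between -0.014 and 0.014 m and z of label_roll in the frame of tray_floor between -0.004 and 0.004 m and angle between label_roll's own z axis and vertical below 0.1 rad and value of joint tray below 0.003 m and value of joint release below 0.002 m and contact force between the fingers and tray below 0.1 N), for 0.3 s.
At the end, for the whole second after the job is handed in: The label tray is shut and latched (within 3 mm, key up) with the roll flat in it; the star wheel is meshed and fully down on the drive (within 3 mm of the flange, upright); every amber vial that is there stands upright on the deck in a pocket, within 10 mm of the pocket's middle (x of label_roll in the frame of tray_floor between -0.014 and 0.014 m and y of label_roll in the frame of tray_floor between -0.014 and 0.014 m and z of label_roll in the frame of tray_floor between -0.004 and 0.004 m and angle between each of label_roll, vial_a, vial_b, vial_c, vial_d's own z axis and vertical below 0.1 rad and value of joint tray below 0.003 m and value of joint release below 0.002 m and z of star_wheel in the frame of drive_seat below 0.003 m and horizontal distance between star_wheel and drive_seat below 0.004 m and angle between star_wheel's own z axis and vertical below 0.05 rad and (horizontal distance between vial_a and pocket_1 below 0.01 m or horizontal distance between vial_a and pocket_2 below 0.01 m or horizontal distance between vial_a and pocket_3 below 0.01 m or horizontal distance between vial_a and pocket_4 below 0.01 m or horizontal distance between vial_a and pocket_5 below 0.01 m) and z of vial_a in the frame of deck between -0.004 and 0.004 m and linear speed of each of vial_a, vial_b, vial_c, vial_d below 0.02 m/s and (horizontal distance between vial_b and pocket_1 below 0.01 m or horizontal distance between vial_b and pocket_2 below 0.01 m or horizontal distance between vial_b and pocket_3 below 0.01 m or horizontal distance between vial_b and pocket_4 below 0.01 m or horizontal distance between vial_b and pocket_5 below 0.01 m) and z of vial_b in the frame of deck between -0.004 and 0.004 m and (horizontal distance between vial_c and pocket_1 below 0.01 m or horizontal distance between vial_c and pocket_2 below 0.01 m or horizontal distance between vial_c and pocket_3 below 0.01 m or horizontal distance between vial_c and pocket_4 below 0.01 m or horizontal distance between vial_c and pocket_5 below 0.01 m) and z of vial_c in the frame of deck between -0.004 and 0.004 m and (horizontal distance between vial_d and pocket_1 below 0.01 m or horizontal distance between vial_d and pocket_2 below 0.01 m or horizontal distance between vial_d and pocket_3 below 0.01 m or horizontal distance between vial_d and pocket_4 below 0.01 m or horizontal distance between vial_d and pocket_5 below 0.01 m) and z of vial_d in the frame of deck between -0.004 and 0.004 m); the robot touches nothing.
It fails at once if the red-capped vial is moved by more than 3 cm or knocked over (distance of red_vial from where it was at the start of the episode above 0.03 m or angle between red_vial's own z axis and vertical above 0.5 rad).
It fails at once if the stamp is moved by more than 3 cm or knocked over (distance of stamp from where it was at the start of the episode above 0.03 m or angle between stamp's own z axis and vertical above 0.5 rad).
Of vial_a, vial_b, vial_c, vial_d only 2 to 4 are there at a start; the rules pass over those that are not, and their reading is None.
At some moment in a run one of star_wheel, label_roll may be knocked a few centimetres aside while the robot is not near it.
It also fails if it takes over 210 s, if anything falls off the work surface, if the arm or the gripper's body presses on something with over 40 N, if the wrist force passes 120 N, or if a joint passes its speed limit or range.

ROBOT

A 6-joint arm with a two-finger parallel gripper is mounted at the origin on the work surface; the furniture and walls round the work are solid. World frame = base frame: x ahead of the robot, y to its left, z up, the work surface at z = 0. Lengths are in m, angles in rad, forces in N, time in s.
With the tool pointing down it reaches from about 0.325 to 0.775 m from the base axis. Payload 5.5 kg.
Tool frame: the origin (TCP) lies where the fingers leave the gripper's body, on its centre line; the fingertips stand 73 mm ahead of it and the grasp point (between the pads) lies 54 mm ahead of it (ctrl.grasp_offset is the distance from the TCP to the grasp point, in m); z points along the fingers, y is the line along which they close (so a half turn about z gives the same grasp; the last joint's range is limited). The gripper opens to 85 mm and grips with 20 to 120 N. Pads are 22 mm wide; open, the fingers measure 114 mm over their backs; the gripper's body (76 mm by 85 mm) begins 54 mm behind the grasp point. The pads swing forward as they close: fully open they stand 13 mm farther back than shut.
Start: joints at [-1.263, 0.091, 1.231, -0, 1.82, -0.057], TCP at [0.214, -0.561, 0.304] pointing down, gripper open.
Joint ranges: [-2.87, 2.87], [-0.86, 2.18], [0.17, 2.46], [-1.51, 4.65], [0.06, 2.69], [-2.65, 2.65]. Speed limits (rad/s): [2.57, 2.57, 3.01, 3.14, 3.14, 3.14].

INTERFACE

Orientations are given as a 3x3 rotation matrix whose columns are the frame's x, y, z axes.
In Python, from station import ctrl, optics, sensors gives the robot as it stands (ctrl), with the cameras (optics) and the readings (sensors).
- The arm moves only by the shell command python3 jog.py 'ROWS' [OPENING] [FORCE]. ROWS is a JSON list of rows, 1 to 12 of them, each written [[dx, dy, dz], turn]: dx, dy, dz in shares of the most that a row can go, 1 being 50 mm, then a turn about the tool's z in units of 0.2 rad; each row shifts and turns the commanded pose from where the row before left it, along the tool's axes as they then stand; what a row does not reach is not made up. A row lasts 1/10 s, in which the tool goes at most 0.05 m and 0.15 rad, less where a joint would pass 70% of its speed; a pose out of reach is approached as far as the arm can. OPENING is the opening from 0.0 (shut) to 1.0 (fully open), set as the command begins (- or left out keeps the last). The fingers move at their own pace and stop on an object; FORCE is the grip in N (left out, the last holds). Time passes only in rows, so rows that do not move let the fingers close. It prints the time, the measured TCP pose, the force, the opening and the grip force at its end. Input that does not fit is refused with a message, and nothing moves.
- sensors.get_obs(): the state, without advancing time (a new reading comes with each control period).
- optics.get_image(name): name is "side" or "top"; returns a dict with "color" (420x560x3 uint8, red, green, blue), "fovy" (degrees; the focal length in pixels is half the picture's height over the tangent of half this angle, whatever the lens; pixels are square), "cx", "cy" (the principal point, pixels), "distortion" ([k1, k2, p1, p2, k3] as OpenCV has them; the pictures are not rectified), "rvec" (rotation vector, rad) and "tvec" (3), from world to camera coordinates, as OpenCV has them. Camera axes: x right, y down, z forward; pixel columns grow to the right and rows downward; lengths in m; the calibration is good to about 2 mm. A picture is of the moment at which its call begins. There is no depth.
- ctrl.job_done(): hands the job in; it is judged then, once.
The state is a dict: "time_s": time; "q": joint angles; "qd": joint speeds; "effort": joint torques, N m; "eef_pos": TCP position; "tool_rot": TCP orientation; "force": force on the tool from outside, world axes, zero at the start; "moment": the same for the moment, N m; "finger_gap": opening from 0.0 (shut) to 1.0 (fully open); "grip_force": force on a finger pad.
Only numpy, scipy, OpenCV 4.12 (cv2) and the standard library are available. Lean on these libraries where they do the work, as an engineer would, in place of code of your own. Each camera call takes 0.05 s, during which the arm holds its last target. There are 200 camera calls.

## Working session

There is one attempt and no reset: what is moved stays moved. The work goes in short steps, Python scripts to look and compute and a shell command to move; the robot and the scene stay as the last step left them, time stands still between calls to the robot, and variables do not carry over. Pictures are saved under pics/ and viewed, at most 14 in all, crops included, and the job is handed in when it is done.

```bash
ls; mkdir -p pics
cat > h.py <<'E'
import cv2,numpy as np
from station import ctrl, optics, sensors
def shot(n,save=None):
    im=optics.get_image(n)
    if save: cv2.imwrite('pics/'+save,cv2.cvtColor(im['color'],cv2.COLOR_RGB2BGR))
    return im
def K(im):
    f=im['color'].shape[0]/2/np.tan(np.radians(im['fovy'])/2)
    return np.array([[f,0,im['cx']],[0,f,im['cy']],[0,0,1.]]),np.array(im['distortion'],float)
def ray(im,uv):
    k,d=K(im);p=cv2.undistortPoints(np.array(uv,float).reshape(-1,1,2),k,d).reshape(-1,2)
    R=cv2.Rodrigues(np.array(im['rvec'],float))[0];t=np.array(im['tvec'],float).ravel()
    return -R.T@t,np.c_[p,np.ones(len(p))]@R
def onz(im,uv,z):
    c,d=ray(im,uv);return c+d*((z-c[2])/d[:,2])[:,None]
def proj(im,P):
    k,d=K(im);return cv2.projectPoints(np.array(P,float).reshape(-1,1,3),np.array(im['rvec'],float),np.array(im['tvec'],float),k,d)[0].reshape(-1,2)
def obs():
    o=sensors.get_obs();R=np.array(o['tool_rot']);print('t',o['time_s'],'tcp',np.round(o['eef_pos'],4),'q',np.round(o['q'],3));print(np.round(R,3));return o,R
E
python3 - <<'E'
from h import *
obs()
for n in('top','side'):
    im=shot(n,n+'0.png');c,_=ray(im,[[280,210]]);print(n,c,im['fovy'],im['distortion'])
E
```

```text
jog.py
pics
station.py
t 0.0 tcp [ 0.214  -0.5604  0.3028] q [-1.263  0.092  1.232  0.     1.82  -0.057]
[[ 0.934  0.357 -0.001]
 [ 0.357 -0.934  0.002]
 [ 0.    -0.002 -1.   ]]
top [ 0.24829746 -0.07757441  1.61947783] 43.67395582405002 [-0.00741929  0.          0.          0.          0.        ]
side [ 0.2718241  -1.19530244  0.83799826] 50.53515956017442 [-0.09466753  0.          0.          0.          0.        ]
```

View pics/top0.png

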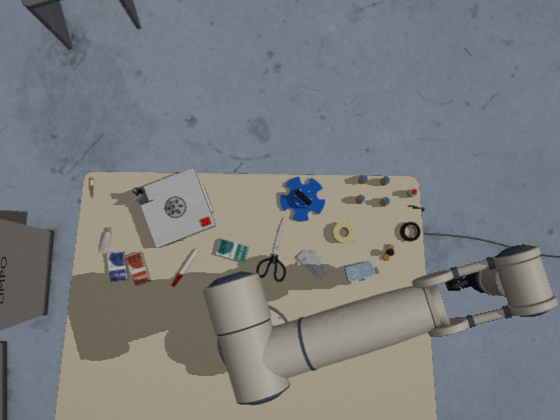

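View pics/side0.png

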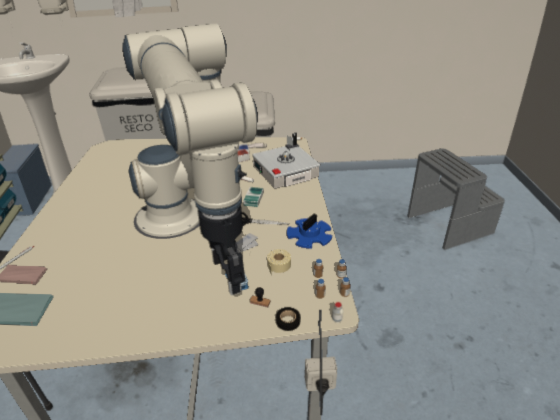

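The top view shows the labeller at about (175,208) with its red key at (206,222). The star wheel is at (303,199), the roll at (343,232), and four amber vials at (363,180), (385,180), (360,199) and (385,202). The red vial is at (412,192) and the stamp at (389,253). I'll measure these now.

Run:
```python
from h import *
im=shot('top');sd=shot('side')
c=im['color'];bgr=cv2.cvtColor(c,cv2.COLOR_RGB2BGR)
a=cv2.resize(bgr[165:260,120:225],None,fx=5,fy=5,interpolation=cv2.INTER_CUBIC)
b=cv2.resize(bgr[165:265,275:430],None,fx=5,fy=5,interpolation=cv2.INTER_CUBIC)
cv2.imwrite('pics/lab.png',a);cv2.imwrite('pics/obj.png',b)
s=cv2.cvtColor(sd['color'],cv2.COLOR_RGB2BGR)
cv2.imwrite('pics/s1.png',cv2.resize(s[125:330,235:360],None,fx=2.9,fy=2.9,interpolation=cv2.INTER_CUBIC))
def blobs(im,name,lo,hi,z,amin=6):
    h=cv2.cvtColor(im['color'],cv2.COLOR_RGB2HSV);m=cv2.inRange(h,lo,hi)
    n,l,st,ce=cv2.connectedComponentsWithStats(m)
    for i in range(1,n):
        if st[i,4]>=amin and 85<ce[i,0]<430: print(name,np.round(ce[i],1),st[i,4],np.round(onz(im,ce[i],z)[0],4))
blobs(im,'red',(0,140,90),(8,255,255),.065)
blobs(im,'red2',(172,140,90),(180,255,255),.065)
blobs(im,'blue',(100,120,60),(125,255,255),.053)
```

```text
red [414.1 191. ] 14 [ 0.458  -0.4694  0.065 ]
red [205.4 221.3] 57 [0.3574 0.1516 0.065 ]
red [134.5 261. ] 125 [0.2365 0.3585 0.065 ]
red [139.3 273.7] 37 [0.1993 0.3428 0.065 ]
red [176.4 277.6] 21 [0.1896 0.233  0.065 ]
red [143.9 278.7] 15 [0.185  0.3289 0.065 ]
blue [302.2 198.4] 1089 [ 0.4318 -0.1357  0.053 ]
blue [363.7 177.5] 14 [ 0.4982 -0.3205  0.053 ]
blue [386.5 179.3] 14 [ 0.4939 -0.3893  0.053 ]
blue [361.5 197.7] 14 [ 0.4367 -0.3141  0.053 ]
blue [386.5 200.3] 14 [ 0.4301 -0.3893  0.053 ]
blue [116.9 258.4] 112 [0.2434 0.4144 0.053 ]
blue [111.9 272.2] 11 [0.2022 0.4279 0.053 ]
blue [120.6 271.3] 18 [0.2053 0.4022 0.053 ]
blue [114.6 278.6] 26 [0.1833 0.4192 0.053 ]
blue [122.3 277.8] 11 [0.186  0.3964 0.053 ]
```

View pics/lab.png

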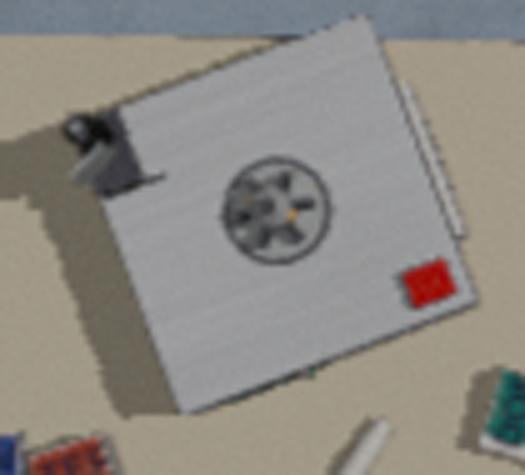

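View pics/obj.png

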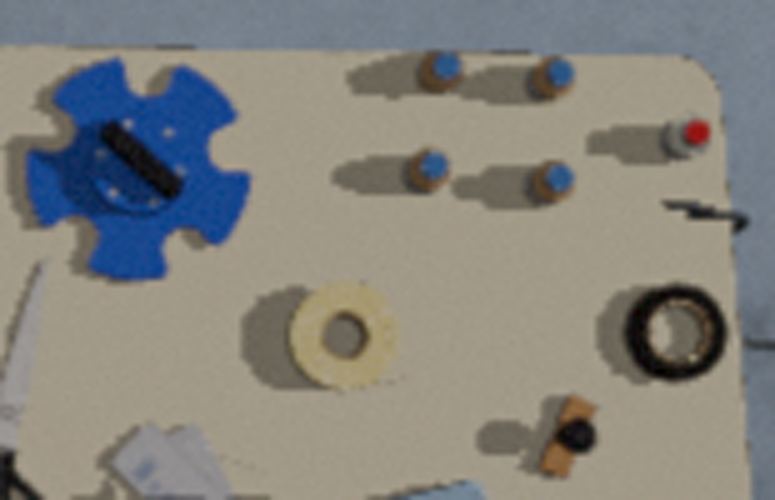

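View pics/s1.png

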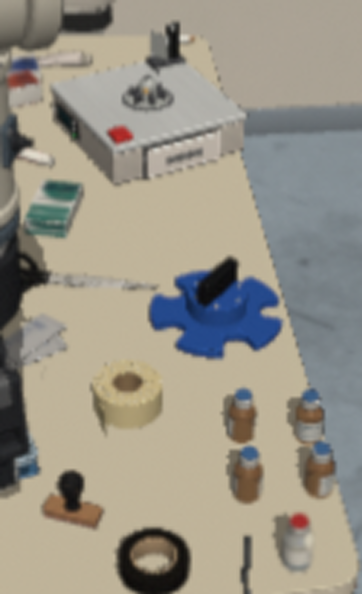

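The crops give the deck's front-right corner at about (477,302), back-right at (365,15), front-left at (185,412), and the drive circle centred at (277,211). The wheel's black handle, the roll, four amber vials and the side view are all clear. Next I'll refine the measurements with masks.

```bash
cat >> h.py <<'E'
def bl(im,lo,hi,roi,amin=4,up=4):
    """largest blob centroid & contour in roi (x0,y0,x1,y1), upsampled; pixel coords of the original"""
    x0,y0,x1,y1=roi;c=cv2.resize(im['color'][y0:y1,x0:x1],None,fx=up,fy=up,interpolation=cv2.INTER_CUBIC)
    m=cv2.inRange(cv2.cvtColor(c,cv2.COLOR_RGB2HSV),lo,hi)
    cs=max(cv2.findContours(m,cv2.RETR_EXTERNAL,cv2.CHAIN_APPROX_NONE)[0],key=cv2.contourArea)
    f=lambda p:(np.array(p,float)+.5)/up-.5+[x0,y0]
    M=cv2.moments(cs);return f([M['m10']/M['m00'],M['m01']/M['m00']]),f(cs.reshape(-1,2)),cv2.contourArea(cs)/up**2
def two(a,ua,b,ub):
    ca,da=ray(a,[ua]);cb,db=ray(b,[ub]);A=np.stack([da[0],-db[0]],1)
    s=np.linalg.lstsq(A,cb-ca,rcond=None)[0];p=ca+da[0]*s[0];q=cb+db[0]*s[1];return (p+q)/2,np.linalg.norm(p-q)
def plan(x,y,z=None,yaw=None):
    """tool-axis shift (dx,dy,dz) to put the TCP at x,y,z; yaw: world direction of the closing line, rad"""
    o=sensors.get_obs();R=np.array(o['tool_rot']);p=np.array(o['eef_pos']);z=p[2] if z is None else z
    d=R.T@(np.array([x,y,z])-p);t=0
    if yaw is not None:
        cur=np.arctan2(R[1,1],R[0,1]);t=(cur-yaw+np.pi/2)%np.pi-np.pi/2  # tool z is down
    print('tcp',np.round(p,4),'shift',np.round(d,4),'turn',round(t,3),'(+-pi) q6',round(o['q'][5],3),'F',np.round(o['force'],1),'gap',round(o['finger_gap'],3))
BLUE=((95,110,50),(128,255,255));RED=((0,150,90),(8,255,255))
E
python3 - <<'E'
from h import *
im=shot('top');sd=shot('side')
f=lambda x,y:[(x+.5)/5-.5+120,(y+.5)/5-.5+165]
P=onz(im,[f(477,302),f(365,15),f(185,412),f(277,211)],.0575)
print('deck corners',np.round(P,4))
fr,br,fl,dr=P
print('front len',np.linalg.norm(fr-fl),'right len',np.linalg.norm(fr-br))
ey=fl-fr;ex=br-fr
print('yaw from front',np.arctan2(-ey[0],ey[1]),'right',np.arctan2(ex[1],ex[0]))
m=cv2.inRange(cv2.cvtColor(im['color'],cv2.COLOR_RGB2HSV),(0,0,140),(180,22,255))
print('key',onz(im,[bl(im,*RED,(190,210,220,235))[0]],.065))
tops={'a':(355,168,372,187),'b':(378,170,395,189),'c':(352,188,370,207),'d':(378,192,395,210)}
for k,r in tops.items():
    c,_,a=bl(im,*BLUE,r);p=onz(im,[c],.053)[0]
    e=proj(sd,p)[0];print(k,np.round(c,2),a,np.round(p,4),'side pred',np.round(e,1))
    x,y=np.round(e).astype(int);c2,_,a2=bl(sd,*BLUE,(x-7,y-7,x+8,y+8));q,g=two(im,c,sd,c2);print('   side',np.round(c2,1),np.round(q,4),round(g,4))
c,ct,a=bl(im,(20,60,150),(35,255,255),(325,215,360,250));(cx,cy),rad=cv2.minEnclosingCircle(ct.astype(np.float32))
print('roll',c,cx,cy,rad,a,'->',onz(im,[[cx,cy]],.03),onz(im,[c],.03))
c,ct,a=bl(im,*BLUE,(275,170,330,225));(cx,cy),rad=cv2.minEnclosingCircle(ct.astype(np.float32))
print('wheel',c,(cx,cy),rad,'->',onz(im,[[cx,cy]],.012),onz(im,[[cx+rad,cy]],.012))
c,ct,a=bl(im,(0,0,0),(180,255,60),(285,180,320,212));r=cv2.minAreaRect(ct.astype(np.float32));b=onz(im,cv2.boxPoints(r),.063)
print('handle',c,r,a,onz(im,[c],.063)[0]);
e=[b[1]-b[0],b[2]-b[1]];print([np.linalg.norm(v) for v in e]);v=max(e,key=np.linalg.norm);print('handle yaw',np.arctan2(v[1],v[0]))
E
```

```text
deck corners [[0.3474 0.1239 0.0575]
 [0.5195 0.1956 0.0575]
 [0.2791 0.2961 0.0575]
 [0.4002 0.245  0.0575]]
front len 0.1853344558910034 right len 0.18648198906491956
yaw from front 0.37758102443675856 right 0.3950879677466081
key [[0.35755046 0.15184479 0.065     ]]
a [363.89 177.7 ] 14.46875 [ 0.4976 -0.321   0.053 ] side pred [341.2 259.7]
   side [341.8 261. ] [ 0.4988 -0.3217  0.049 ] 0.0011
b [386.6  179.12] 12.90625 [ 0.4944 -0.3896  0.053 ] side pred [345.1 277.7]
   side [345.6 279.2] [ 0.4955 -0.3905  0.0486] 0.0009
c [361.38 197.7 ] 12.625 [ 0.4368 -0.3137  0.053 ] side pred [318.1 259.4]
   side [318.5 260.8] [ 0.4376 -0.3144  0.0485] 0.0005
d [386.53 200.11] 13.125 [ 0.4307 -0.3894  0.053 ] side pred [320.2 279.4]
   side [320.5 280.8] [ 0.4314 -0.3903  0.0488] 0.0004
roll [343.76123334 231.50202406] 344.0 231.625 11.133523941040039 341.59375 -> [[ 0.33506061 -0.26479666  0.03      ]] [[ 0.33542341 -0.26406867  0.03      ]]
wheel [302.15677745 198.19632555] (302.1258850097656, 198.12635803222656) 22.454471588134766 -> [[ 0.43753989 -0.1369791   0.012     ]] [[ 0.43862051 -0.20627353  0.012     ]]
handle [302.54868764 196.69171407] ((302.53662109375, 196.6954803466797), (19.808788299560547, 5.0543999671936035), 41.987213134765625) 87.90625 [ 0.43586807 -0.13630342  0.063     ]
[np.float64(0.015193658524004118), np.float64(0.0592912764700722)]
handle yaw -2.2926272913958763
```

Run:
```python
from h import *
plan(.44,-.2,.26,1.957);plan(.3575,.1518,.16,1.957)
```

```text
tcp [ 0.2141 -0.5605  0.3035] shift [ 0.3397 -0.2561  0.0437] turn -0.021 (+-pi) q6 -0.057 F [-0.5  0.2  0.4] gap 1.004
tcp [ 0.2141 -0.5605  0.3035] shift [ 0.3881 -0.6141  0.1439] turn -0.021 (+-pi) q6 -0.057 F [-0.5  0.2  0.4] gap 1.004
```

The manual's scale: shifts go in shares of 50 mm and turns go in units of 0.2 rad. Converting my numbers, 0.034 m is 0.68, -0.0256 m is -0.512.

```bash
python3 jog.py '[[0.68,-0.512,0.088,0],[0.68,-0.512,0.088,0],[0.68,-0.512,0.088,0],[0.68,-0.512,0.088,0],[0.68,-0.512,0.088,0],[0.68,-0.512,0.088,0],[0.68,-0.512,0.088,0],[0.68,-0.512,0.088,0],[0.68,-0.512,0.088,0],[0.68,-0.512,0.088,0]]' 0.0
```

```text
refused: ROWS must be rows with the three-number parts in brackets of their own. Nothing was moved.
```

Nothing moved. I misread the format; it is rows with the three-number parts in brackets of their own. Resending.

```bash
python3 jog.py '[[[0.68,-0.512,0.088],0],[[0.68,-0.512,0.088],0],[[0.68,-0.512,0.088],0],[[0.68,-0.512,0.088],0],[[0.68,-0.512,0.088],0],[[0.68,-0.512,0.088],0],[[0.68,-0.512,0.088],0],[[0.68,-0.512,0.088],0],[[0.68,-0.512,0.088],0],[[0.68,-0.512,0.088],0]]' 0.0
python3 jog.py '[[[0.1,-0.72,0.1],0],[[0.1,-0.72,0.1],0],[[0.1,-0.72,0.1],0],[[0.1,-0.72,0.1],0],[[0.1,-0.72,0.1],0],[[0.1,-0.72,0.1],0],[[0.1,-0.72,0.1],0],[[0.1,-0.72,0.1],0],[[0.08,-0.72,0.1],0],[[0.08,-0.68,0.1],0],[[0,0,0],-0.1],[[0,0,0],0]]'
python3 -c "
from h import *
plan(.3575,.1518,.15,1.957)"
```

```text
time_s: 1.3
eef_pos: [0.4409, -0.1984, 0.2599]
tool_rot: [[0.934, 0.357, 0.001], [0.357, -0.934, -0.0], [0.0, 0.001, -1.0]]
force: [-0.1, -0.3, 0.2]
finger_gap: -0.001
grip_force: 0.0
time_s: 2.5
eef_pos: [0.3573, 0.1518, 0.2099]
tool_rot: [[0.926, 0.378, 0.0], [0.378, -0.926, -0.001], [-0.0, 0.0, -1.0]]
force: [-1.0, -0.5, 0.7]
finger_gap: 0.003
grip_force: 0.0
tcp [0.3573 0.1518 0.2099] shift [0.0002 0.     0.0599] turn 0.001 (+-pi) q6 1.497 F [-1.  -0.5  0.7] gap 0.003
```

Scaled: 0.03 m is 0.6, 0.008 m is 0.16.

```bash
python3 jog.py '[[[0,0,0.6],0],[[0,0,0.6],0],[[0,0,0.16],0],[[0,0,0.04],0],[[0,0,0.04],0],[[0,0,0.04],0],[[0,0,0.04],0],[[0,0,0.04],0],[[0,0,0.02],0],[[0,0,0],0],[[0,0,0],0]]'
python3 jog.py '[[[0,0,-0.4],0],[[0,0,-0.8],0],[[0,0,-0.8],0],[[0,0,-0.8],0],[[-0.4,1,0],0],[[0,1,0],0],[[0,1,0],0],[[0,1,0],0],[[0,0,0],0]]'
python3 - <<'E'
from h import *
im=shot('top');b=cv2.cvtColor(im['color'],cv2.COLOR_RGB2BGR)
cv2.imwrite('pics/l2.png',cv2.resize(b[150:270,120:270],None,fx=5,fy=5,interpolation=cv2.INTER_CUBIC))
E
```

```text
time_s: 3.6
eef_pos: [0.3577, 0.1516, 0.1314]
tool_rot: [[0.927, 0.375, 0.001], [0.375, -0.927, 0.0], [0.001, 0.0, -1.0]]
force: [1.2, -0.1, 3.5]
finger_gap: -0.001
grip_force: 2.0
time_s: 4.5
eef_pos: [0.4146, -0.0423, 0.2694]
tool_rot: [[0.93, 0.368, -0.003], [0.368, -0.93, -0.001], [-0.003, 0.0, -1.0]]
force: [0.4, 0.8, -0.3]
finger_gap: -0.003
grip_force: 0.0
```

View pics/l2.png

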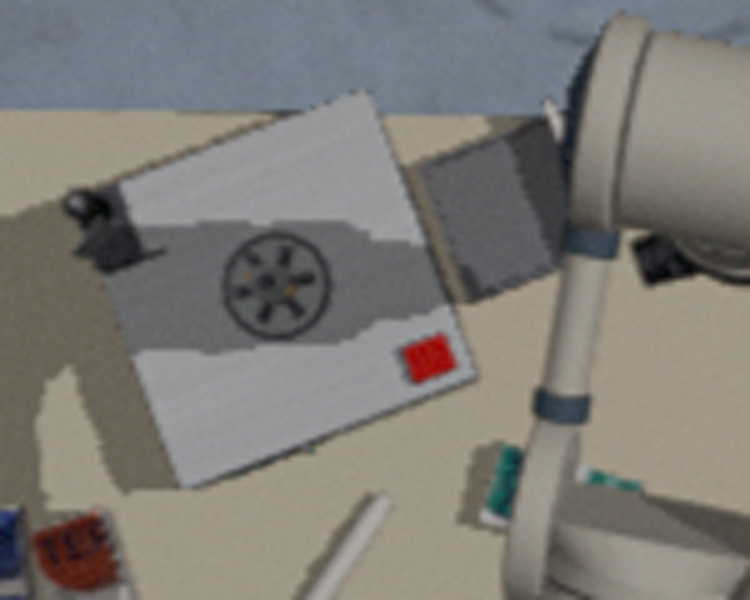

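The tray is out, its floor spanning about (430,165)–(560,300) in the crop, and the six drive teeth show around (275,285). Next I'll work out the tray and tooth positions.

Run:
```python
from h import *
im=shot('top')
yaw=.386;R=np.array([[np.cos(yaw),-np.sin(yaw)],[np.sin(yaw),np.cos(yaw)]]);o=np.array([.4002,.2443])
L=lambda P:np.round((P[:,:2]-o)@R*1000,1)
f=lambda x,y:[(x+.5)/5-.5+120,(y+.5)/5-.5+150]
g=lambda x,y:[(x+.5)/5-.5+120,(y+.5)/5-.5+165]
print('face ends shut',L(onz(im,[g(405,80),g(463,238)],.0445)))
print('tray rim corners near housing',L(onz(im,[f(415,165),f(470,303)],.019)))
print('floor corners',L(onz(im,[f(428,172),f(474,292)],.009)),'back right',L(onz(im,[f(545,118)],.0445)))
# teeth: dark in flange
c=cv2.resize(im['color'][195:221,162:190],None,fx=8,fy=8,interpolation=cv2.INTER_CUBIC);v=c.max(2)
cc,_,_=ray(im,[[0,0]])
t=np.array([f(285,254),f(307,281),f(291,310),f(263,316),f(242,288),f(258,261)])
P=onz(im,t,.0715);c0=P.mean(0);d=P-c0;a=np.arctan2(d[:,1],d[:,0]);print('teeth c',c0,'r',np.hypot(d[:,0],d[:,1]),'deg',np.degrees(a)%60)
print('mesh',np.degrees(np.angle(np.exp(6j*a).sum()))/6)
e=[f(276,231),f(276,341),f(222,286),f(331,286)];print('flange',onz(im,e,.0595))
print('deck key',L(onz(im,[bl(im,*RED,(190,210,220,235))[0]],.065)))
c,ct,a=bl(im,(20,60,150),(35,255,255),(325,215,365,255));print('roll',c,a,onz(im,[c],.03))
cv2.imwrite('pics/teeth.png',cv2.cvtColor(cv2.resize(c_ if False else im['color'][195:221,162:190],None,fx=20,fy=20,interpolation=cv2.INTER_CUBIC),cv2.COLOR_RGB2BGR))
plan(.335,-.264,None,yaw)
```

```text
face ends shut [[ 49.1 -97.4]
 [-53.6 -96.3]]
tray rim corners near housing [[  46.1  -98.6]
 [ -46.  -100.1]]
floor corners [[  41.  -103.7]
 [ -39.2 -103.9]] back right [[  39.5 -184.5]]Traceback (most recent call last):
  File "<stdin>", line 12, in <module>
ValueError: not enough values to unpack (expected 3, got 2)
```

Run:
```python
from h import *
im=shot('top')
f=lambda x,y:[(x+.5)/5-.5+120,(y+.5)/5-.5+150]
t=np.array([f(285,254),f(307,281),f(291,310),f(263,316),f(242,288),f(258,261)])
P=onz(im,t,.0715);c0=P.mean(0);d=P-c0;a=np.arctan2(d[:,1],d[:,0]);print('teeth c',c0,'r',np.hypot(d[:,0],d[:,1]),'deg',np.degrees(a)%60)
print('mesh',np.degrees(np.angle(np.exp(6j*a).sum()))/6)
e=[f(276,231),f(276,341),f(222,286),f(331,286)];print('flange',onz(im,e,.0595))
c,ct,a=bl(im,(20,60,150),(35,255,255),(325,215,365,255));print('roll',c,a,onz(im,[c],.03))
cv2.imwrite('pics/teeth.png',cv2.cvtColor(cv2.resize(im['color'][195:221,162:190],None,fx=20,fy=20,interpolation=cv2.INTER_CUBIC),cv2.COLOR_RGB2BGR))
plan(.335,-.264,None,.386);print(onz(im,[c],.03))
```

```text
teeth c [0.39937664 0.24371815 0.0715    ] r [0.01946066 0.01950603 0.01801468 0.01957014 0.01925287 0.01741607] deg [42.75058429 37.88375583 35.04418527 41.66628093 36.24302919 35.61517153]
mesh -21.82461554695006
flange [[0.43304502 0.24620726 0.0595    ]
 [0.36696534 0.24418366 0.0595    ]
 [0.3994545  0.27749992 0.0595    ]
 [0.40046195 0.21229156 0.0595    ]]
roll [343.76732193 231.46524528] 340.59375 [[ 0.33553555 -0.2640864   0.03      ]]
tcp [ 0.4137 -0.0374  0.2703] shift [-1.579e-01  1.806e-01 -1.000e-04] turn 1.569 (+-pi) q6 1.014 F [0.8 0.1 0.2] gap -0.001
[[ 0.33553555 -0.2640864   0.03      ]]
```

View pics/teeth.png

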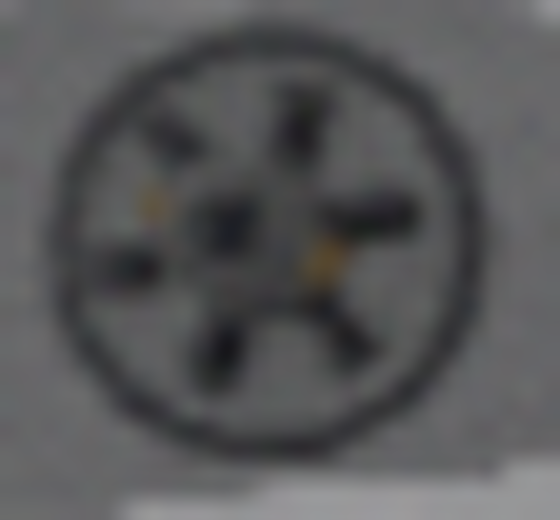

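```bash
cat > teeth.py <<'E'
from h import *
im=shot('top');v=im['color'].astype(np.float32).mean(2)
for z in(.0595,.0655,.0715):
  for c in((.3995,.2447),(.4002,.2443)):
    th=np.radians(np.arange(0,360,2));r=np.arange(.015,.0235,.001)
    T,Rr=np.meshgrid(th,r);P=np.stack([c[0]+Rr*np.cos(T),c[1]+Rr*np.sin(T),0*T+z],-1)
    uv=proj(im,P).astype(np.float32);s=cv2.remap(v,uv[:,0].reshape(T.shape),uv[:,1].reshape(T.shape),cv2.INTER_CUBIC).mean(0)
    F=np.fft.fft(s.max()-s);print(z,c,'tooth deg',round(-np.degrees(np.angle(F[6]))/6%60,1),np.round(abs(F[1:9]),0))
E
python3 teeth.py
```

```text
0.0595 (0.3995, 0.2447) tooth deg 42.5 [  56.  249.   67.  167.  718. 1979.  453.  140.]
0.0595 (0.4002, 0.2443) tooth deg 42.3 [  55.  250.   93.  181.  722. 1972.  433.  115.]
0.0655 (0.3995, 0.2447) tooth deg 42.5 [ 178.  211.   20.  205.  234. 2209.  217.  176.]
0.0655 (0.4002, 0.2443) tooth deg 42.4 [ 159.  204.   47.  214.  236. 2216.  113.  136.]
0.0715 (0.3995, 0.2447) tooth deg 42.5 [ 323.  163.   17.  197.  353. 2135.  640.  118.]
0.0715 (0.4002, 0.2443) tooth deg 42.4 [ 311.  149.   26.  199.  345. 2156.  603.   21.]
```

Scaled: -0.143 rad is -0.715.

```bash
python3 jog.py '[[[0,0,0],-0.715],[[0,0,0],-0.715],[[0,0,0],-0.715],[[0,0,0],-0.715],[[0,0,0],-0.715],[[0,0,0],-0.715],[[0,0,0],-0.715],[[0,0,0],-0.715],[[0,0,0],-0.715],[[0,0,0],-0.715],[[0,0,0],-0.695],[[0,0,0],0]]' 1.0
python3 - <<'E'
from h import *
plan(.3355,-.2641,.10,.386)
E
```

```text
time_s: 5.9
eef_pos: [0.4137, -0.0359, 0.271]
tool_rot: [[-0.378, 0.926, 0.0], [0.926, 0.378, 0.0], [0.0, 0.0, -1.0]]
force: [0.3, 1.1, -0.2]
finger_gap: 1.0
grip_force: 0.0
tcp [ 0.4137 -0.0359  0.271 ] shift [-0.1817 -0.1587  0.1709] turn 0.001 (+-pi) q6 -0.556 F [ 0.3  1.1 -0.2] gap 1.0
```

Scaled: -0.031 m is -0.62, -0.03 m is -0.6.

```bash
python3 jog.py '[[[-0.6,-0.52,0.3],0],[[-0.6,-0.52,0.3],0],[[-0.6,-0.52,0.3],0],[[-0.6,-0.54,0.3],0],[[-0.62,-0.54,0.3],0],[[-0.62,-0.54,0.3],0],[[0,0,0.6],0],[[0,0,0.6],0],[[0,0,0],0],[[0,0,0],0]]'
python3 - <<'E'
from h import *
plan(.3355,-.2641,.078,.386)
im=shot('top');c,ct,a=bl(im,(20,60,150),(35,255,255),(320,210,370,260));print('roll',c,a,onz(im,[c],.03))
s=shot('side');c,ct,a=bl(s,(15,50,120),(35,255,255),(255,235,310,285));print(c,a,proj(s,[.3355,-.264,.015]))
E
```

```text
time_s: 6.9
eef_pos: [0.3348, -0.265, 0.1213]
tool_rot: [[-0.373, 0.928, -0.0], [0.928, 0.373, 0.001], [0.001, -0.0, -1.0]]
force: [0.9, 0.3, 0.0]
finger_gap: 1.003
grip_force: 0.0
tcp [ 0.3348 -0.265   0.1213] shift [0.0005 0.001  0.0433] turn -0.004 (+-pi) q6 -1.132 F [0.9 0.3 0. ] gap 1.003
roll [336.62362569 235.29616442] 41.6875 [[ 0.32355711 -0.24247391  0.03      ]]
[282.13389808 264.51754944] 2037.25 [[278.77037188 260.1133791 ]]
```

```bash
python3 jog.py '[[[0,0.02,0.4],0],[[0,0,0.3],0],[[0,0,0.16],0],[[0,0,0],0]]'
python3 jog.py '[[[0,0,0],0],[[0,0,0],0],[[0,0,0],0],[[0,0,0],0],[[0,0,0],0]]' 0.5 35
python3 jog.py '[[[0,0,-0.2],0],[[0,0,-0.4],0],[[0,0,-0.6],0],[[0,0,-0.6],0],[[0,0,-0.6],0],[[0,0,0],0]]'
python3 - <<'E'
from h import *
plan(.4537,.1127,None,.386)
s=shot('side','s3.png')
E
```

```text
time_s: 7.4
eef_pos: [0.3357, -0.2652, 0.0781]
tool_rot: [[-0.374, 0.927, -0.0], [0.927, 0.374, 0.0], [0.0, -0.0, -1.0]]
force: [-0.1, 0.1, 0.4]
finger_gap: 1.001
grip_force: 0.0
time_s: 7.9
eef_pos: [0.3362, -0.2659, 0.0796]
tool_rot: [[-0.374, 0.928, 0.002], [0.928, 0.374, -0.002], [-0.003, 0.001, -1.0]]
force: [0.7, 1.3, 5.7]
finger_gap: 0.751
grip_force: 39.3
time_s: 8.5
eef_pos: [0.3365, -0.2665, 0.2034]
tool_rot: [[-0.374, 0.928, 0.006], [0.928, 0.374, -0.006], [-0.008, 0.003, -1.0]]
force: [-0.1, -0.9, 0.2]
finger_gap: 0.749
grip_force: 38.9
tcp [ 0.3365 -0.2665  0.2034] shift [ 0.3079  0.2504 -0.0015] turn -0.003 (+-pi) q6 -1.132 F [-0.1 -0.9  0.2] gap 0.749
```

View pics/s3.png

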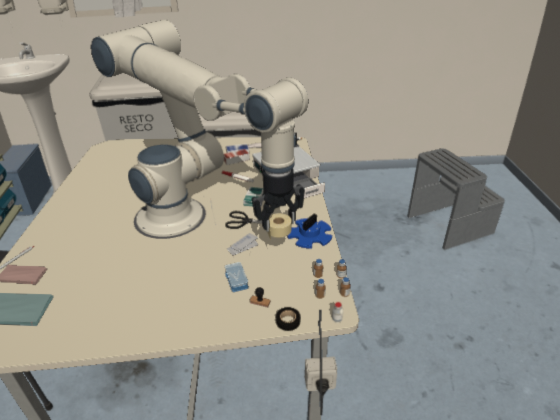

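The roll is held in the gripper at about (279,225), clear of the table. Carrying it to the tray.

Scaled: 0.031 m is 0.62, 0.03 m is 0.6.

```bash
python3 jog.py '[[[0.62,0.5,0],0],[[0.62,0.5,0],0],[[0.62,0.5,0],0],[[0.62,0.5,0],0],[[0.62,0.5,0],0],[[0.62,0.5,0],0],[[0.62,0.5,0],0],[[0.62,0.5,0],0],[[0.6,0.5,0],0],[[0.6,0.5,0],0],[[0,0,0],0],[[0,0,0],0]]'
python3 - <<'E'
from h import *
plan(.4537,.1127,.092,.386)
s=shot('side');im=shot('top')
o=np.array(sensors.get_obs()['eef_pos']);
E
```

```text
time_s: 9.75
eef_pos: [0.4517, 0.1142, 0.1964]
tool_rot: [[-0.376, 0.927, -0.003], [0.927, 0.376, -0.001], [0.0, -0.003, -1.0]]
force: [-0.4, -0.8, -0.5]
finger_gap: 0.749
grip_force: 39.0
tcp [0.4517 0.1142 0.1964] shift [-0.0021  0.0017  0.1044] turn -0.001 (+-pi) q6 -0.21 F [-0.4 -0.8 -0.5] gap 0.749
```

Scaled: 0.03 m is 0.6, 0.02 m is 0.4.

```bash
python3 jog.py '[[[-0.04,0.04,0.6],0],[[0,0,0.6],0],[[0,0,0.4],0],[[0,0,0.3],0],[[0,0,0.1],0],[[0,0,0.06],0],[[0,0,0.04],0],[[0,0,0.02],0],[[0,0,0],0]]'
python3 -c "
from h import *
plan(.4537,.1127,.092,.386)"
```

```text
time_s: 10.75
eef_pos: [0.4552, 0.1127, 0.0926]
tool_rot: [[-0.374, 0.928, 0.001], [0.928, 0.374, 0.0], [-0.0, 0.001, -1.0]]
force: [0.5, 0.3, -0.2]
finger_gap: 0.751
grip_force: 39.0
tcp [0.4552 0.1127 0.0926] shift [ 0.0006 -0.0014  0.0006] turn -0.003 (+-pi) q6 -0.213 F [ 0.5  0.3 -0.2] gap 0.751
```

Lowering the rest to contact.

Scaled: -0.001 m is -0.02, 0.001 m is 0.02.

```bash
python3 jog.py '[[[0,-0.02,0.02],0],[[0,0,0.02],0],[[0,0,0.02],0],[[0,0,0.02],0],[[0,0,0],0]]'
python3 -c "
from h import *
plan(.4537,.1127,.088,.386)"
```

```text
time_s: 11.25
eef_pos: [0.454, 0.1123, 0.0886]
tool_rot: [[-0.374, 0.928, 0.0], [0.928, 0.374, 0.0], [-0.0, 0.0, -1.0]]
force: [-1.9, -0.1, 4.6]
finger_gap: 0.755
grip_force: 39.5
tcp [0.454  0.1123 0.0886] shift [ 0.0005 -0.0001  0.0006] turn -0.003 (+-pi) q6 -0.213 F [-1.9 -0.1  4.6] gap 0.755
```

```bash
python3 jog.py '[[[0,0,0],0],[[0,0,0],0],[[0,0,0],0],[[0,0,0],0]]' 1.0
python3 jog.py '[[[0,0,-0.4],0],[[0,0,-0.6],0],[[0,0,-0.6],0],[[-0.8,0,-0.4],0],[[-0.8,0,0],0],[[-0.8,0,0],0],[[-0.8,0,0],0],[[-0.8,0,0],0],[[0,0,0],0]]' 0.0
python3 - <<'E'
from h import *
im=shot('top');b=cv2.cvtColor(im['color'],cv2.COLOR_RGB2BGR)
s=cv2.cvtColor(shot('side')['color'],cv2.COLOR_RGB2BGR)
A=cv2.resize(b[160:250,130:250],None,fx=4,fy=4,interpolation=cv2.INTER_CUBIC)
B=cv2.resize(s[120:210,230:340],None,fx=3,fy=4,interpolation=cv2.INTER_CUBIC)
cv2.imwrite('pics/roll.png',np.hstack([A[:,:470],B]))
c,ct,a=bl(im,(20,60,120),(35,255,255),(195,170,240,220));(cx,cy),rad=cv2.minEnclosingCircle(ct.astype(np.float32))
p=onz(im,[[cx,cy],c],.039);print('roll',p,rad,a,'goal',.4537,.1127)
E
```

```text
time_s: 11.65
eef_pos: [0.4539, 0.1122, 0.0877]
tool_rot: [[-0.374, 0.928, -0.0], [0.928, 0.374, -0.0], [0.0, -0.0, -1.0]]
force: [0.4, -0.1, 0.1]
finger_gap: 0.999
grip_force: 0.0
time_s: 12.55
eef_pos: [0.5294, -0.0772, 0.1873]
tool_rot: [[-0.369, 0.929, -0.0], [0.929, 0.369, -0.002], [-0.001, -0.001, -1.0]]
force: [-1.3, 1.1, -0.9]
finger_gap: -0.005
grip_force: 0.0
roll [[0.45232274 0.11390962 0.039     ]
 [0.45201589 0.11378469 0.039     ]] 11.156570434570312 358.9375 goal 0.4537 0.1127
```

View pics/roll.png

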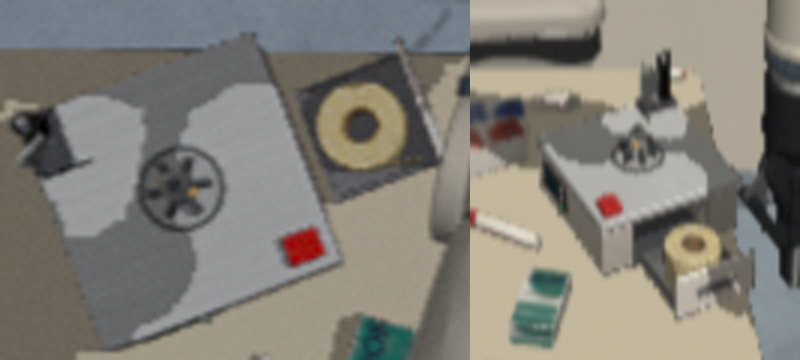

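The roll lies flat in the tray, about 2 mm off the goal. Next I'll go to the face and push.

```bash
python3 -c "
from h import *
plan(.4849,.0359,.088,.386)"
```

```text
tcp [ 0.5286 -0.0739  0.1874] shift [0.1181 0.0003 0.0995] turn -0.005 (+-pi) q6 -0.584 F [ 1.1  0.1 -0.4] gap -0.003
```

Scaled: 0.04 m is 0.8, 0.03 m is 0.6.

```bash
python3 jog.py '[[[0.6,0,0.2],0],[[0.6,0,0.4],0],[[0.6,0,0.6],0],[[0.56,0,0.8],0],[[0,0,0],0],[[0.2,0,0],0],[[0.2,0,0],0],[[0.2,0,0],0],[[0.2,0,0],0],[[0.2,0,0],0],[[0.2,0,0],0],[[0,0,0],0]]'
python3 -c "
from h import *
plan(.4002+.106*.3765,.2443-.106*.9264,.088,.386)"
```

```text
time_s: 13.85
eef_pos: [0.4629, 0.0922, 0.0898]
tool_rot: [[-0.374, 0.927, 0.003], [0.927, 0.374, -0.0], [-0.002, 0.003, -1.0]]
force: [0.7, -2.4, 1.7]
finger_gap: 0.0
grip_force: 1.7
tcp [0.4629 0.0922 0.0898] shift [ 0.0585 -0.001   0.0017] turn -0.003 (+-pi) q6 -0.258 F [ 0.7 -2.4  1.7] gap 0.0
```

```bash
python3 jog.py '[[[0.2,0,0],0],[[0.2,0,0],0],[[0.2,0,0],0],[[0.2,0,0],0],[[0.16,0,0],0],[[0.08,0,0],0],[[0.04,0,0],0],[[0,0,0],0]]'
python3 -c "
from h import *
plan(.4002+.106*.3765,.2443-.106*.9264,.088,.386)"
```

```text
time_s: 14.65
eef_pos: [0.4425, 0.1421, 0.0889]
tool_rot: [[-0.373, 0.928, 0.002], [0.928, 0.373, 0.001], [0.001, 0.002, -1.0]]
force: [0.5, -0.1, -0.3]
finger_gap: 0.002
grip_force: 0.0
tcp [0.4425 0.1421 0.0889] shift [ 0.0046 -0.0007  0.0009] turn -0.003 (+-pi) q6 -0.146 F [ 0.5 -0.1 -0.3] gap 0.002
```

```bash
python3 jog.py '[[[0.04,0,0],0],[[0.04,0,0],0],[[0,0,0],0]]'; python3 jog.py '[[[0.02,0,0],0],[[0.02,0,0],0],[[0,0,0],0]]'; python3 jog.py '[[[0.02,0,0],0],[[0.02,0,0],0],[[0,0,0],0]]' | grep -E 'pos|force'
```

```text
time_s: 14.95
eef_pos: [0.441, 0.1455, 0.0885]
tool_rot: [[-0.374, 0.928, 0.002], [0.928, 0.374, -0.0], [-0.001, 0.001, -1.0]]
force: [2.3, -3.7, 2.2]
finger_gap: -0.0
grip_force: 2.3
time_s: 15.25
eef_pos: [0.4402, 0.1472, 0.0884]
tool_rot: [[-0.374, 0.928, 0.001], [0.928, 0.374, -0.001], [-0.001, 0.001, -1.0]]
force: [3.1, -6.0, 3.5]
finger_gap: -0.004
grip_force: 2.6
eef_pos: [0.4401, 0.1476, 0.0884]
force: [5.0, -12.6, 3.1]
grip_force: 6.6
```

The manual's scale: shifts go in shares of 50 mm and turns go in units of 0.2 rad. Converting my numbers, -0.04 m is -0.8, -0.03 m is -0.6.

```bash
python3 jog.py '[[[-0.4,0,0],0],[[-0.6,0,0],0],[[-0.6,0,-0.6],0],[[-0.8,0,-0.8],0],[[-0.8,0,-0.8],0],[[-0.6,0,-0.8],0],[[0,0,0],0]]'
python3 - <<'E'
from h import *
im=shot('top');b=cv2.cvtColor(im['color'],cv2.COLOR_RGB2BGR)
cv2.imwrite('pics/shut.png',cv2.resize(b[155:265,125:325],None,fx=4,fy=4,interpolation=cv2.INTER_CUBIC))
E
python3 teeth.py
```

```text
time_s: 16.25
eef_pos: [0.5088, -0.0206, 0.2345]
tool_rot: [[-0.371, 0.929, 0.009], [0.929, 0.371, -0.0], [-0.004, 0.008, -1.0]]
force: [0.4, 0.6, 1.6]
finger_gap: -0.005
grip_force: 0.0
0.0595 (0.3995, 0.2447) tooth deg 42.0 [1585.  154.  443.  410. 1484. 1984.  555.  281.]
0.0595 (0.4002, 0.2443) tooth deg 41.6 [1686.   91.  403.  549. 1473. 1905.  532.  269.]
0.0655 (0.3995, 0.2447) tooth deg 41.8 [1396.  143.  441.  297. 1072. 2376.   66.  339.]
0.0655 (0.4002, 0.2443) tooth deg 41.5 [1528.  108.  409.  423. 1134. 2285.  213.  285.]
0.0715 (0.3995, 0.2447) tooth deg 41.7 [1221.  146.  455.  216.  625. 2475.  514.  295.]
0.0715 (0.4002, 0.2443) tooth deg 41.4 [1390.  137.  437.  306.  837. 2371.  606.  190.]
```

View pics/shut.png

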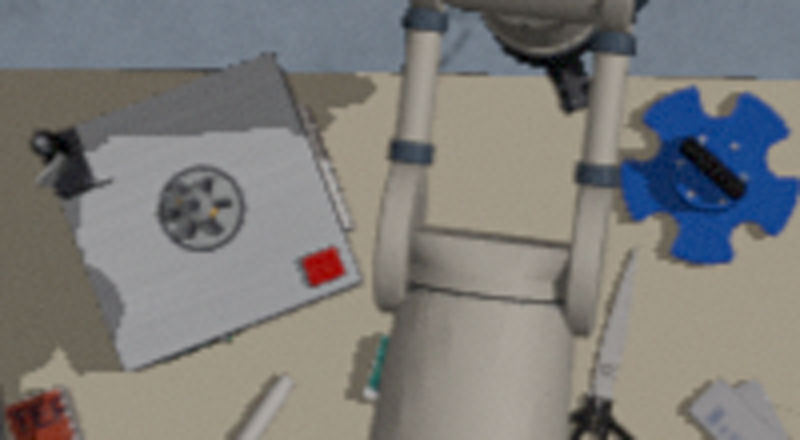

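The tray is shut and the key is up. The wheel hasn't moved. Next I'll re-measure the handle and grasp it.

```bash
cat > wh.py <<'E'
from h import *
im=shot('top')
c,ct,a=bl(im,*BLUE,(275,170,330,225));(cx,cy),rad=cv2.minEnclosingCircle(ct.astype(np.float32))
print('wheel',rad,onz(im,[[cx,cy]],.012))
c,ct,a=bl(im,(0,0,0),(180,255,60),(285,180,320,212));r=cv2.minAreaRect(ct.astype(np.float32));b=onz(im,cv2.boxPoints(r),.063)
e=[b[1]-b[0],b[2]-b[1]];v=max(e,key=np.linalg.norm);print('handle',onz(im,[c],.063)[0],np.linalg.norm(v),'yaw',np.degrees(np.arctan2(v[1],v[0]))%180)
E
python3 wh.py
python3 jog.py '[[[0,0,0],0.75],[[0,0,0],0.75],[[0,0,0],0.75],[[0,0,0],0.75],[[0,0,0],0.75],[[0,0,0],0.75],[[0,0,0],0.75],[[0,0,0],0.25],[[0,0,0],0]]' 0.6
python3 -c "
from h import *
plan(.4365,-.1365,.113,-.722)"
```

```text
wheel 22.454471588134766 [[ 0.43753989 -0.1369791   0.012     ]]
handle [ 0.43594332 -0.13611931  0.063     ] 0.05940400543656659 yaw 48.75195197704758
time_s: 17.3
eef_pos: [0.5056, -0.0169, 0.2262]
tool_rot: [[0.656, 0.755, -0.004], [0.755, -0.656, 0.001], [-0.002, -0.004, -1.0]]
force: [-0.4, -0.3, -0.5]
finger_gap: 0.603
grip_force: 0.0
tcp [ 0.5056 -0.0169  0.2262] shift [-0.1354  0.0268  0.1134] turn 0.007 (+-pi) q6 0.614 F [-0.4 -0.3 -0.5] gap 0.603
```

Scaled: -0.034 m is -0.68, -0.033 m is -0.66, 0.007 rad is 0.035.

```bash
python3 jog.py '[[[-0.68,0.14,0],0.035],[[-0.68,0.14,0],0],[[-0.68,0.14,0],0],[[-0.66,0.12,0.4],0],[[0,0,0.6],0],[[0,0,0.6],0],[[0,0,0.4],0],[[0,0,0.16],0],[[0,0,0],0]]'
python3 -c "
from h import *
plan(.4365,-.1365,.113,-.722)"
```

```text
time_s: 18.2
eef_pos: [0.4366, -0.1365, 0.1187]
tool_rot: [[0.661, 0.75, -0.003], [0.75, -0.661, 0.002], [-0.001, -0.004, -1.0]]
force: [-0.0, 0.4, 1.4]
finger_gap: 0.6
grip_force: 0.0
tcp [ 0.4366 -0.1365  0.1187] shift [-0.0001 -0.0001  0.0057] turn -0.0 (+-pi) q6 0.345 F [-0.   0.4  1.4] gap 0.6
```

```bash
python3 jog.py '[[[0,0,0.09],0],[[0,0,0],0]]'; python3 jog.py '[[[0,0,0],0],[[0,0,0],0],[[0,0,0],0],[[0,0,0],0],[[0,0,0],0],[[0,0,0],0]]' 0.05 60
python3 jog.py '[[[0,0,-0.2],0],[[0,0,-0.4],0],[[0,0,-0.6],0],[[0,0,-0.6],0],[[0,0,-0.6],0],[[0,0,0],0]]'
python3 - <<'E'
from h import *
plan(.3998,.2445,None,np.radians(132))
s=shot('side')
E
```

```text
time_s: 18.4
eef_pos: [0.4379, -0.1373, 0.1167]
tool_rot: [[0.662, 0.75, 0.001], [0.75, -0.662, -0.0], [0.0, 0.001, -1.0]]
force: [0.3, -0.6, 0.4]
finger_gap: 0.6
grip_force: 0.0
time_s: 19.0
eef_pos: [0.4378, -0.1376, 0.1168]
tool_rot: [[0.662, 0.749, 0.001], [0.749, -0.662, -0.0], [0.0, 0.001, -1.0]]
force: [0.5, -1.0, 3.8]
finger_gap: 0.149
grip_force: 61.1
time_s: 19.6
eef_pos: [0.4386, -0.1378, 0.2409]
tool_rot: [[0.662, 0.749, 0.007], [0.749, -0.662, -0.003], [0.002, 0.007, -1.0]]
force: [0.8, 0.5, -1.5]
finger_gap: 0.146
grip_force: 60.5
tcp [ 0.4386 -0.1378  0.2409] shift [ 0.2608 -0.2823 -0.0013] turn 0.114 (+-pi) q6 0.345 F [ 0.8  0.5 -1.5] gap 0.146
```

```bash
python3 jog.py '[[[0.474,-0.514,0],0],[[0.474,-0.514,0],0],[[0.474,-0.514,0],0],[[0.474,-0.514,0],0],[[0.474,-0.514,0],0],[[0.474,-0.514,0],0],[[0.474,-0.514,0],0],[[0.474,-0.514,0],0],[[0.474,-0.514,0],0],[[0.474,-0.514,0],0],[[0.476,-0.506,0],0.55],[[0,0,0],0]]'
python3 jog.py '[[[0,0,0],0],[[0,0,0],0]]'
python3 - <<'E'
from h import *
plan(.3998,.2445,.215,np.radians(132))
im=shot('top');z=np.array(sensors.get_obs()['eef_pos'])[2]-.1168
c,ct,a=bl(im,*BLUE,(135,160,225,250));(cx,cy),rad=cv2.minEnclosingCircle(ct.astype(np.float32));print('wheel',rad,onz(im,[[cx,cy]],z+.012))
E
```

```text
time_s: 20.85
eef_pos: [0.3972, 0.2478, 0.2333]
tool_rot: [[0.74, 0.673, -0.005], [0.673, -0.74, -0.001], [-0.004, -0.003, -1.0]]
force: [-0.2, -1.2, -2.2]
finger_gap: 0.146
grip_force: 60.3
time_s: 21.05
eef_pos: [0.3986, 0.2441, 0.2348]
tool_rot: [[0.74, 0.672, -0.002], [0.672, -0.74, -0.002], [-0.002, -0.0, -1.0]]
force: [-0.4, -0.2, -1.5]
finger_gap: 0.148
grip_force: 60.3
tcp [0.3986 0.2441 0.2348] shift [0.0012 0.0005 0.0198] turn 0.004 (+-pi) q6 1.31 F [-0.4 -0.2 -1.5] gap 0.148
wheel 19.80698013305664 [[0.4011119  0.20626702 0.13039633]]
```

Scaled: 0.01 m is 0.2, 0.008 m is 0.16, 0.004 rad is 0.02.

```bash
python3 jog.py '[[[0.02,0.02,0.2],0.02],[[0,0,0.2],0],[[0,0,0.16],0],[[0,0,0.1],0],[[0,0,0],0]]'; python3 jog.py '[[[0,0,0.1],0],[[0,0,0.08],0],[[0,0,0.08],0],[[0,0,0],0]]'
python3 -c "
from h import *
plan(.3998,.2445,.1763,np.radians(132))"
```

```text
time_s: 21.6
eef_pos: [0.3998, 0.2446, 0.2017]
tool_rot: [[0.743, 0.669, -0.002], [0.669, -0.743, -0.001], [-0.002, -0.001, -1.0]]
force: [0.4, -0.7, -1.6]
finger_gap: 0.147
grip_force: 60.2
time_s: 22.0
eef_pos: [0.4006, 0.2449, 0.1908]
tool_rot: [[0.743, 0.669, 0.002], [0.669, -0.743, 0.0], [0.002, 0.001, -1.0]]
force: [0.6, -1.3, -0.2]
finger_gap: 0.149
grip_force: 60.6
tcp [0.4006 0.2449 0.1908] shift [-0.0009 -0.0002  0.0145] turn -0.0 (+-pi) q6 1.315 F [ 0.6 -1.3 -0.2] gap 0.149
```

```bash
for i in 1; do python3 jog.py '[[[0,0,0.04],0],[[0,0,0.02],0],[[0,0,0],0]]'|grep -E 'pos|^force'; python3 jog.py '[[[0,0,0.02],0],[[0,0,0.02],0],[[0,0,0],0]]'|grep -E 'pos|^force'; python3 jog.py '[[[0,0,0.02],0],[[0,0,0.02],0],[[0,0,0],0]]'|grep -E 'pos|^force'; done
```

```text
eef_pos: [0.4006, 0.2449, 0.1875]
force: [1.9, -0.8, 2.3]
eef_pos: [0.4002, 0.2449, 0.1849]
force: [2.4, -1.1, 2.1]
eef_pos: [0.4, 0.2449, 0.1823]
force: [1.5, 0.0, -0.8]
```

```bash
python3 jog.py '[[[0,0,0.04],0],[[0,0,0.02],0],[[0,0,0],0]]'|grep -E 'pos|^force'; python3 jog.py '[[[0,0,0.02],0],[[0,0,0.02],0],[[0,0,0],0]]'|grep -E 'pos|^force'; python3 jog.py '[[[0,0,0.02],0],[[0,0,0.02],0],[[0,0,0],0]]'|grep -E 'pos|^force';python3 jog.py '[[[0,0,0.02],0],[[0,0,0.02],0],[[0,0,0],0]]'|grep -E 'pos|^force'
```

```text
eef_pos: [0.3994, 0.2447, 0.1783]
force: [1.0, 1.3, -6.5]
eef_pos: [0.4001, 0.2448, 0.1778]
force: [-0.4, 0.8, -3.5]
eef_pos: [0.4003, 0.2448, 0.1764]
force: [-0.0, -0.4, -2.2]
eef_pos: [0.4005, 0.2448, 0.1762]
force: [-3.3, -1.6, 8.3]
```

The wheel seated at TCP height 0.1762, against 0.1763 expected, so it's home. I'll release, clear and look.

```bash
python3 jog.py '[[[0,0,0],0],[[0,0,0],0],[[0,0,0],0],[[0,0,0],0]]' 0.6
python3 jog.py '[[[0,0,-0.4],0],[[0,0,-0.6],0],[[0,0,-0.6],0],[[-0.6,0.7,0],0],[[-0.6,0.7,0],0],[[-0.6,0.7,0],0],[[-0.6,0.7,0],0],[[-0.6,0.7,0],0],[[-0.6,0.7,0],0],[[-0.6,0.7,0],0],[[-0.6,0.7,0],0],[[0,0,0],0]]'
python3 - <<'E'
from h import *
im=shot('top');b=cv2.cvtColor(im['color'],cv2.COLOR_RGB2BGR)
A=cv2.resize(b[160:255,130:225],None,fx=5,fy=5,interpolation=cv2.INTER_CUBIC)
s=cv2.cvtColor(shot('side')['color'],cv2.COLOR_RGB2BGR)
cv2.imwrite('pics/wheel.png',np.hstack([A,cv2.resize(s[125:195,245:325],(320,475),interpolation=cv2.INTER_CUBIC)]))
c,ct,a=bl(im,*BLUE,(135,165,225,245));(cx,cy),rad=cv2.minEnclosingCircle(ct.astype(np.float32));C=onz(im,[[cx,cy]],.0735)[0];print('wheel',(cx,cy),rad,C)
P=onz(im,ct,.0735)-C;C2=np.array([.3998,.2445]);
r=np.hypot(P[:,0],P[:,1]);a=np.degrees(np.arctan2(P[:,1],P[:,0]))
h=np.array([r[(np.abs((a-k+180)%360-180)<3)].mean() for k in range(0,360,1)])
k=np.radians(np.arange(360));F=((h.max()-h)*np.exp(5j*k)).sum();print('pocket phase deg',np.degrees(np.angle(F))/5%72)
E
tail -4 wh.py | sed 's/(285,180,320,212)/(155,185,200,225)/;s/\.063/.1225/g' >/tmp/w.py; (echo 'from h import *';echo "im=shot('top')"; grep -v wheel /tmp/w.py) > /tmp/w2.py; cp /tmp/w2.py w2.py; python3 w2.py; python3 -c "
from h import *
im=shot('top')
for k,r in {'a':(355,168,372,187),'b':(378,170,395,189),'c':(352,188,370,207),'d':(378,192,395,210)}.items():
    print(k,onz(im,[bl(im,*BLUE,r)[0]],.053)[0])
plan(.4376,-.3142,.2,0)"
```

```text
time_s: 24.5
eef_pos: [0.4001, 0.2449, 0.1738]
tool_rot: [[0.743, 0.669, -0.0], [0.669, -0.743, -0.0], [-0.0, -0.0, -1.0]]
force: [-0.1, 0.9, -1.3]
finger_gap: 0.601
grip_force: 0.0
time_s: 25.7
eef_pos: [0.4085, -0.1284, 0.2536]
tool_rot: [[0.748, 0.664, -0.001], [0.664, -0.748, -0.002], [-0.002, 0.0, -1.0]]
force: [-0.0, 1.1, 0.9]
finger_gap: 0.599
grip_force: 0.0
wheel (174.0636749267578, 206.33193969726562) 23.578916549682617 [0.39995209 0.24452171 0.0735    ]
pocket phase deg 60.225980583750484
a [ 0.49763048 -0.32109838  0.053     ]
b [ 0.49447071 -0.38956662  0.053     ]
c [ 0.43663495 -0.31371044  0.053     ]
d [ 0.43055584 -0.38941628  0.053     ]
tcp [ 0.4092 -0.123   0.254 ] shift [-0.1069  0.1611  0.0539] turn -0.837 (+-pi) q6 0.465 F [-0.7  0.1 -0.1] gap 0.6Traceback (most recent call last):
  File "w2.py", line 3, in <module>
    c,ct,a=bl(im,*BLUE,(275,170,330,225));(cx,cy),rad=cv2.minEnclosingCircle(ct.astype(np.float32))
           ~~^^^^^^^^^^^^^^^^^^^^^^^^^^^^
  File "h.py", line 24, in bl
    cs=max(cv2.findContours(m,cv2.RETR_EXTERNAL,cv2.CHAIN_APPROX_NONE)[0],key=cv2.contourArea)
ValueError: max() iterable argument is empty
```

View pics/wheel.png

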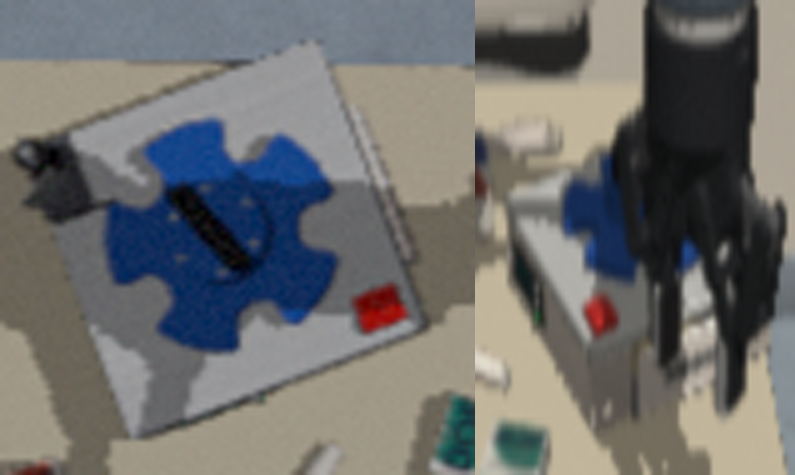

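The wheel is seated, centred at (0.4000, 0.2445), with its pockets at world angles 60, 132, 204, 276 and 348°. The tray is shut and the key is up. I'll leave the 60° pocket empty because it's next to the label head. Vial c goes first, into the 204° pocket.

```bash
cat > pk.py <<'E'
import sys
from h import *
a=np.radians(float(sys.argv[1]));r=float(sys.argv[2]);z=float(sys.argv[3]);y=(a+np.pi/2)
plan(.39995+r*np.cos(a),.2445+r*np.sin(a),z,y)
E
python3 jog.py '[[[0,0,0],0.75],[[0,0,0],0.75],[[0,0,0],0.035],[[0,0,0],0]]' 0.5
python3 -c "
from h import *
plan(.4371,-.314,.0905,-1.152)"
```

```text
time_s: 26.3
eef_pos: [0.4093, -0.1227, 0.2542]
tool_rot: [[0.908, 0.418, 0.0], [0.418, -0.908, 0.0], [0.0, 0.0, -1.0]]
force: [0.2, -0.5, -0.4]
finger_gap: 0.496
grip_force: 0.0
tcp [ 0.4093 -0.1227  0.2542] shift [-0.0549  0.1854  0.1637] turn 0.013 (+-pi) q6 0.768 F [ 0.2 -0.5 -0.4] gap 0.496
```

```bash
python3 jog.py '[[[-0.22,0.74,0.2],0],[[-0.22,0.74,0.2],0],[[-0.22,0.74,0.2],0],[[-0.22,0.74,0.2],0],[[-0.22,0.74,0.2],0],[[0,0,0.6],0],[[0,0,0.6],0],[[0,0,0],0.065],[[0,0,0],0]]'
python3 -c "
from h import *
plan(.4371,-.314,.0905,-1.152)"
```

```text
time_s: 27.2
eef_pos: [0.4355, -0.3144, 0.1442]
tool_rot: [[0.915, 0.403, -0.001], [0.403, -0.915, 0.001], [-0.0, -0.001, -1.0]]
force: [-0.3, -0.8, 0.9]
finger_gap: 0.498
grip_force: 0.0
tcp [ 0.4355 -0.3144  0.1442] shift [0.0016 0.0003 0.0537] turn -0.004 (+-pi) q6 0.467 F [-0.3 -0.8  0.9] gap 0.498
```

```bash
python3 jog.py '[[[0.02,0,0.5],0],[[0,0,0.4],0],[[0,0,0.16],0],[[0,0,0],0]]'|grep pos
python3 jog.py '[[[0,0,0],0],[[0,0,0],0],[[0,0,0],0],[[0,0,0],0]]' 0.2 25
python3 jog.py '[[[0,0,-0.2],0],[[0,0,-0.6],0],[[0,0,-0.8],0],[[0,0,-0.6],0],[[0,0,0],0]]'
python3 pk.py 204 .062 .2
```

```text
eef_pos: [0.4366, -0.3143, 0.0917]
time_s: 28.0
eef_pos: [0.4372, -0.3152, 0.0933]
tool_rot: [[0.916, 0.401, 0.003], [0.401, -0.916, -0.002], [0.002, 0.003, -1.0]]
force: [-1.1, 0.4, 6.1]
finger_gap: 0.285
grip_force: 25.1
time_s: 28.5
eef_pos: [0.4377, -0.3158, 0.2078]
tool_rot: [[0.916, 0.401, 0.008], [0.401, -0.916, -0.006], [0.004, 0.009, -1.0]]
force: [-1.1, -0.4, 0.0]
finger_gap: 0.279
grip_force: 24.7
tcp [ 0.4377 -0.3158  0.2078] shift [ 0.1282 -0.528   0.0037] turn -0.006 (+-pi) q6 0.47 F [-1.1 -0.4  0. ] gap 0.279
```

Scaled: -0.044 m is -0.88, 0.0107 m is 0.214.

```bash
python3 jog.py '[[[0.214,-0.88,0],0],[[0.214,-0.88,0],0],[[0.214,-0.88,0],0],[[0.214,-0.88,0],0],[[0.214,-0.88,0],0],[[0.214,-0.88,0],0],[[0.214,-0.88,0],0],[[0.214,-0.88,0],0],[[0.214,-0.88,0],0],[[0.214,-0.88,0],0],[[0.214,-0.88,0],0],[[0.214,-0.88,0],0]]'|grep pos
python3 jog.py '[[[0,0,0],0],[[0,0,0],0]]'|grep pos
python3 pk.py 204 .062 .158
```

```text
eef_pos: [0.3411, 0.2222, 0.2008]
eef_pos: [0.3415, 0.2212, 0.2005]
tcp [0.3415 0.2212 0.2005] shift [0.001  0.0025 0.0425] turn -0.003 (+-pi) q6 1.646 F [ 1.  -0.4 -1.4] gap 0.284
```

Scaled: 0.02 m is 0.4, 0.01 m is 0.2.

```bash
python3 jog.py '[[[0.02,0.05,0.4],0],[[0,0,0.2],0],[[0,0,0],0]]'|grep -E 'pos|^force'; python3 pk.py 204 .062 .151
python3 jog.py '[[[0,0,0.1],0],[[0,0,0.1],0],[[0,0,0.08],0],[[0,0,0],0]]'|grep -E 'pos|^force'; python3 pk.py 204 .062 .151
```

```text
eef_pos: [0.3436, 0.2172, 0.169]
force: [-0.5, 0.2, 0.1]
tcp [0.3436 0.2172 0.169 ] shift [ 0.0006 -0.002   0.018 ] turn -0.008 (+-pi) q6 1.64 F [-0.5  0.2  0.1] gap 0.284
eef_pos: [0.3439, 0.2185, 0.1566]
force: [0.5, 1.9, -0.5]
tcp [0.3439 0.2185 0.1566] shift [-0.0002 -0.0009  0.0056] turn -0.006 (+-pi) q6 1.641 F [ 0.5  1.9 -0.5] gap 0.279
```

```bash
python3 jog.py '[[[0,-0.02,0.04],0],[[0,0,0.04],0],[[0,0,0.02],0],[[0,0,0],0]]'|grep -E 'pos|^force'; python3 jog.py '[[[0,0,0.02],0],[[0,0,0],0]]'|grep -E 'pos|^force'
```

```text
eef_pos: [0.3436, 0.2196, 0.1519]
force: [-0.1, -0.2, -0.1]
eef_pos: [0.3436, 0.2196, 0.151]
force: [-0.5, -0.5, -1.2]
```

Scaled: 0.001 m is 0.02.

```bash
python3 jog.py '[[[0,0,0.02],0],[[0,0,0],0]]'|grep -E 'pos|^force'; python3 jog.py '[[[0,0,0],0],[[0,0,0],0],[[0,0,0],0]]' 0.42 | grep -E 'pos|^force|gap'
python3 jog.py '[[[0,0,-0.4],0],[[0,0,-0.8],0],[[0,0,-0.8],0],[[-0.214,0.88,0],0],[[-0.214,0.88,0],-0.75],[[0,0.88,0],-0.75],[[0,0.88,0],-0.75],[[0,0.88,0],-0.75],[[0,0.4,0],-0.75],[[0,0,0],-0.75],[[0,0,0],-0.75],[[0,0,0],-0.75]]' 
python3 jog.py '[[[0,0,0],-0.3],[[0,0,0],0]]' 0.5|grep pos
python3 - <<'E'
from h import *
plan(.431,-.3899,.11,.105)
s=shot('side');im=shot('top')
b=cv2.cvtColor(im['color'],cv2.COLOR_RGB2BGR)
A=cv2.resize(b[160:255,130:225],None,fx=5,fy=5,interpolation=cv2.INTER_CUBIC)
cv2.imwrite('pics/v1.png',np.hstack([A,cv2.resize(cv2.cvtColor(s['color'],cv2.COLOR_RGB2BGR)[125:195,245:325],(320,475),interpolation=cv2.INTER_CUBIC)]))
E
```

```text
eef_pos: [0.3438, 0.2197, 0.1509]
force: [-1.4, -1.0, 4.8]
eef_pos: [0.3436, 0.2196, 0.1498]
force: [0.3, 0.0, 0.1]
finger_gap: 0.42
time_s: 32.9
eef_pos: [0.4491, 0.0336, 0.2498]
tool_rot: [[0.021, 1.0, -0.001], [1.0, -0.021, 0.0], [0.0, -0.001, -1.0]]
force: [-0.7, 0.6, -0.7]
finger_gap: 0.424
grip_force: 0.0
eef_pos: [0.449, 0.0339, 0.2499]
tcp [0.449  0.0339 0.2499] shift [-0.4229 -0.0321  0.1399] turn -0.071 (+-pi) q6 -0.034 F [0.3 0.6 0.5] gap 0.505
```

View pics/v1.png

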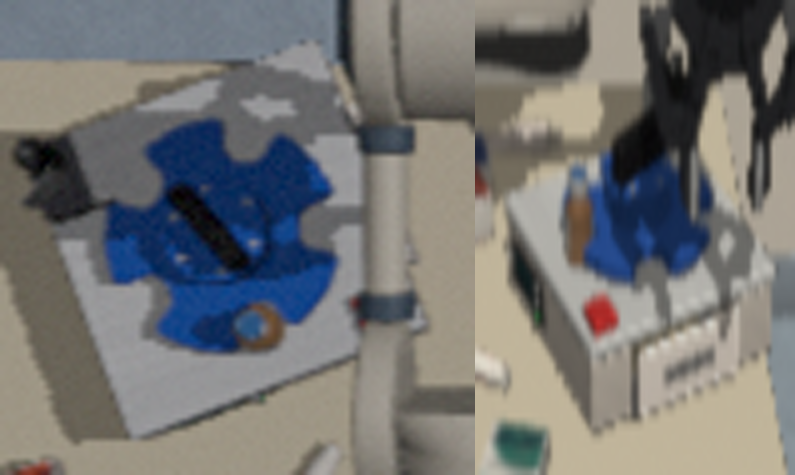

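Vial c stands in the 204° pocket, its cap at (255,325) in the crop. Next is vial d, for 276°.

Scaled: -0.0385 m is -0.77, 0.007 m is 0.14, -0.07 rad is -0.35.

```bash
python3 jog.py '[[[-0.77,-0.06,0.14],-0.35],[[-0.77,0,0.14],0],[[-0.77,0,0.14],0],[[-0.77,0,0.14],0],[[-0.77,0,0.14],0],[[-0.77,0,0.14],0],[[-0.77,0,0.14],0],[[-0.77,0,0.14],0],[[-0.77,0,0.14],0],[[-0.77,0,0.14],0],[[-0.77,0,0.14],0],[[0,0,0],0]]'|grep pos
python3 -c "
from h import *
plan(.431,-.3899,.0915,.105)"
```

```text
eef_pos: [0.4858, -0.3912, 0.1702]
tcp [ 0.4858 -0.3912  0.1702] shift [ 0.0065 -0.0542  0.0789] turn -0.007 (+-pi) q6 -0.83 F [-0.4  0.7 -0.7] gap 0.494
```

```bash
python3 jog.py '[[[0.07,-0.56,0],0],[[0.06,-0.52,0],0],[[0,0,0.6],0],[[0,0,0],0],[[0,0,0],0]]'|grep pos
python3 -c "
from h import *
plan(.431,-.3899,.0915,.105)"
```

```text
eef_pos: [0.4325, -0.386, 0.1429]
tcp [ 0.4325 -0.386   0.1429] shift [-0.0038 -0.0019  0.0514] turn -0.002 (+-pi) q6 -0.89 F [ 0.1  0.9 -0. ] gap 0.495
```

Scaled: 0.02 m is 0.4, 0.0105 m is 0.21.

```bash
python3 jog.py '[[[-0.076,-0.038,0.4],0],[[0,0,0.4],0],[[0,0,0.21],0],[[0,0,0],0]]'|grep pos
python3 jog.py '[[[0,0,0],0],[[0,0,0],0],[[0,0,0],0],[[0,0,0],0]]' 0.2 25 | grep -E 'pos|force|gap'
python3 jog.py '[[[0,0,-0.2],0],[[0,0,-0.6],0],[[0,0,-0.8],0],[[0,0,-0.6],0],[[0,0,0],0]]'|grep -E 'pos|force|gap'
python3 pk.py 276 .062 .2
```

```text
eef_pos: [0.4311, -0.39, 0.0917]
eef_pos: [0.4316, -0.3911, 0.0942]
force: [0.4, -0.6, 4.4]
finger_gap: 0.284
grip_force: 24.9
eef_pos: [0.4323, -0.3919, 0.2097]
force: [0.8, -0.4, 0.2]
finger_gap: 0.282
grip_force: 24.7
tcp [ 0.4323 -0.3919  0.2097] shift [0.5744 0.0335 0.0054] turn -0.001 (+-pi) q6 -0.898 F [ 0.8 -0.4  0.2] gap 0.282
```

Scaled: 0.041 m is 0.82, 0.0024 m is 0.048.

```bash
python3 jog.py '[[[0.82,0.048,0],0],[[0.82,0.048,0],0],[[0.82,0.048,0],0],[[0.82,0.048,0],0],[[0.82,0.048,0],0],[[0.82,0.048,0],0],[[0.82,0.048,0],0],[[0.82,0.048,0],0],[[0.82,0.048,0],0],[[0.82,0.048,0],0],[[0.82,0.048,0],0],[[0.82,0.048,0],0]]'|grep pos
python3 jog.py '[[[0.82,0.048,0],0],[[0.82,0.048,0],0],[[0,0,0],0],[[0,0,0],0]]'|grep pos
python3 pk.py 276 .062 .158
```

```text
eef_pos: [0.4082, 0.1032, 0.2023]
eef_pos: [0.4048, 0.1842, 0.202]
tcp [0.4048 0.1842 0.202 ] shift [-0.0015  0.0016  0.044 ] turn 0.001 (+-pi) q6 0.245 F [-0.2 -0.6 -1.2] gap 0.283
```

```bash
python3 jog.py '[[[-0.03,0.032,0.4],0],[[0,0,0.2],0],[[0,0,0],0]]'|grep -E 'pos|^force'; python3 pk.py 276 .062 .152
python3 jog.py '[[[0,0,0.1],0],[[0,0,0.1],0],[[0,0,0.08],0],[[0,0,0],0]]'|grep -E 'pos|^force'; python3 pk.py 276 .062 .152
```

```text
eef_pos: [0.4063, 0.181, 0.1706]
force: [-0.0, 0.7, 0.1]
tcp [0.4063 0.181  0.1706] shift [0.0018 0.0003 0.0186] turn -0.003 (+-pi) q6 0.241 F [-0.   0.7  0.1] gap 0.281
eef_pos: [0.4069, 0.1823, 0.1582]
force: [-0.8, -0.7, -0.8]
tcp [0.4069 0.1823 0.1582] shift [ 0.0006 -0.0004  0.0062] turn -0.001 (+-pi) q6 0.242 F [-0.8 -0.7 -0.8] gap 0.284
```

Next, release, then turn to yaw 0.733 for vial a.

Scaled: 0.003 m is 0.06, 0.002 m is 0.04.

```bash
python3 jog.py '[[[0.012,0,0.06],0],[[0,0,0.04],0],[[0,0,0.03],0],[[0,0,0.02],0],[[0,0,0],0]]'|grep -E 'pos|^force'; python3 jog.py '[[[0,0,0],0],[[0,0,0],0],[[0,0,0],0]]' 0.42 | grep -E 'pos|^force|gap'
python3 jog.py '[[[0,0,-0.4],0],[[0,0,-0.8],0],[[0,0,-0.8],0],[[-0.8,0,0],0],[[-0.8,0,0],0],[[-0.8,0,0],0],[[-0.8,0,0],0],[[0,0,0],-0.75],[[0,0,0],-0.75],[[0,0,0],-0.75],[[0,0,0],-0.75],[[0,0,0],-0.14]]' 0.42
python3 - <<'E'
from h import *
plan(.4982,-.3214,.15,.733)
im=shot('top');
for n,r in {'c204':(150,215,195,245),'d276':(188,200,225,226)}.items():
    pass
h=cv2.cvtColor(im['color'],cv2.COLOR_RGB2HSV)
for k,r in {'a':(355,168,372,187),'b':(378,170,395,189)}.items(): print(k,onz(im,[bl(im,*BLUE,r)[0]],.053)[0])
b=cv2.cvtColor(im['color'],cv2.COLOR_RGB2BGR);s=cv2.cvtColor(shot('side')['color'],cv2.COLOR_RGB2BGR)
cv2.imwrite('pics/v2.png',np.hstack([cv2.resize(b[160:255,130:225],None,fx=5,fy=5,interpolation=cv2.INTER_CUBIC),cv2.resize(s[125:195,245:325],(320,475),interpolation=cv2.INTER_CUBIC)]))
E
```

```text
eef_pos: [0.407, 0.1831, 0.1517]
force: [-1.1, -0.9, 2.8]
eef_pos: [0.407, 0.1829, 0.151]
force: [0.1, 0.7, -0.3]
finger_gap: 0.419
time_s: 40.5
eef_pos: [0.4235, 0.0237, 0.2511]
tool_rot: [[-0.67, 0.743, -0.0], [0.743, 0.67, -0.0], [0.0, -0.0, -1.0]]
force: [0.4, 0.8, -1.3]
finger_gap: 0.42
grip_force: 0.0
tcp [0.4235 0.0237 0.2511] shift [-0.3064 -0.1756  0.1011] turn 0.001 (+-pi) q6 -0.758 F [ 0.4  0.8 -1.3] gap 0.42
a [ 0.49778038 -0.32116945  0.053     ]
b [ 0.49436791 -0.3895544   0.053     ]
```

View pics/v2.png

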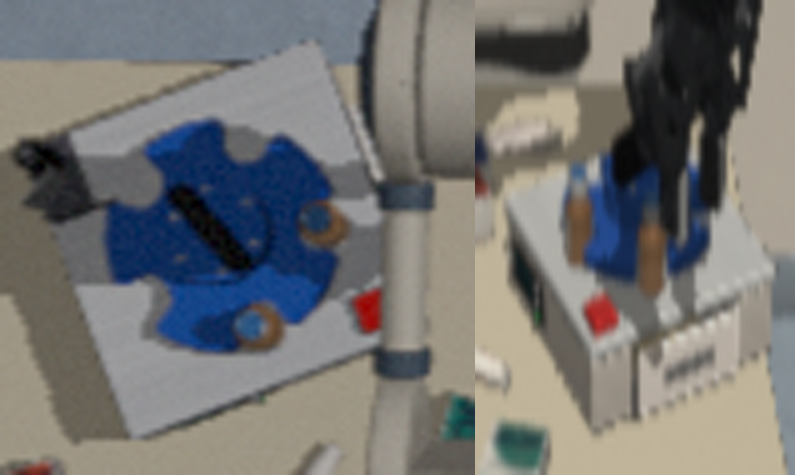

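Vial d also stands in its pocket, its cap at (322,220). Next is vial a.

Scaled: -0.0306 m is -0.612, -0.0176 m is -0.352.

```bash
python3 jog.py '[[[-0.612,-0.352,0.16],0],[[-0.612,-0.352,0.16],0],[[-0.612,-0.352,0.16],0],[[-0.612,-0.352,0.16],0],[[-0.612,-0.352,0.16],0],[[-0.612,-0.352,0.16],0],[[-0.612,-0.352,0.16],0],[[-0.612,-0.352,0.16],0],[[-0.612,-0.352,0.16],0],[[-0.612,-0.352,0.16],0],[[0,0,0],0],[[0,0,0],0]]' 0.5|grep pos
python3 -c "
from h import *
plan(.4982,-.3214,.0915,.733)"
```

```text
eef_pos: [0.4966, -0.3217, 0.1703]
tcp [ 0.4966 -0.3217  0.1703] shift [-0.001   0.0014  0.0788] turn -0.005 (+-pi) q6 -1.36 F [0.1 0.2 1.4] gap 0.5
```

Scaled: 0.03 m is 0.6, 0.012 m is 0.24.

```bash
python3 jog.py '[[[-0.02,0.024,0.6],0],[[0,0,0.6],0],[[0,0,0.24],0],[[0,0,0.12],0],[[0,0,0],0]]'|grep pos
python3 jog.py '[[[0,0,0],0],[[0,0,0],0],[[0,0,0],0],[[0,0,0],0]]' 0.2 25 | grep -E 'pos|force|gap'
python3 jog.py '[[[0,0,-0.2],0],[[0,0,-0.6],0],[[0,0,-0.8],0],[[0,0,-0.6],0],[[0,0,0],0]]'|grep -E 'pos|force|gap'
python3 pk.py 132 .062 .22
```

```text
eef_pos: [0.4986, -0.3208, 0.0935]
eef_pos: [0.4992, -0.3219, 0.0952]
force: [0.3, 0.1, 6.9]
finger_gap: 0.283
grip_force: 25.0
eef_pos: [0.4998, -0.3225, 0.21]
force: [0.1, -0.6, 0.7]
finger_gap: 0.283
grip_force: 24.7
tcp [ 0.4998 -0.3225  0.21  ] shift [ 0.5506  0.3042 -0.0147] turn -0.002 (+-pi) q6 -1.361 F [ 0.1 -0.6  0.7] gap 0.283
```

```bash
python3 jog.py '[[[0.734,0.406,-0.08],0],[[0.734,0.406,-0.08],0],[[0.734,0.406,-0.08],0],[[0.734,0.406,-0.08],0],[[0.734,0.406,-0.08],0],[[0.734,0.406,-0.08],0],[[0.734,0.406,-0.08],0],[[0.734,0.406,-0.08],0],[[0.734,0.406,-0.08],0],[[0.734,0.406,-0.08],0],[[0.734,0.406,0],0],[[0.734,0.406,0],0]]'|grep pos
python3 jog.py '[[[0.734,0.406,0],0],[[0.734,0.406,0],0],[[0.734,0.4,0],0],[[0,0,0],0],[[0,0,0],0]]'|grep pos
python3 pk.py 132 .062 .158
```

```text
eef_pos: [0.3847, 0.1705, 0.2428]
eef_pos: [0.3566, 0.2919, 0.2422]
tcp [0.3566 0.2919 0.2422] shift [-0.0023  0.0007  0.0842] turn 0.001 (+-pi) q6 -0.121 F [-0.6  0.4 -1. ] gap 0.281
```

Scaled: 0.03 m is 0.6, 0.025 m is 0.5.

```bash
python3 jog.py '[[[-0.04,0.01,0.6],0],[[0,0,0.5],0],[[0,0,0.3],0],[[0,0,0],0]]'|grep -E 'pos|^force'; python3 pk.py 132 .062 .153
python3 jog.py '[[[0,0,0.12],0],[[0,0,0.1],0],[[0,0,0.06],0],[[0,0,0],0]]'|grep -E 'pos|^force'; python3 pk.py 132 .062 .153
```

```text
eef_pos: [0.3584, 0.2888, 0.1706]
force: [-0.2, -0.3, -0.8]
tcp [0.3584 0.2888 0.1706] shift [0.0013 0.0013 0.0175] turn -0.003 (+-pi) q6 -0.125 F [-0.2 -0.3 -0.8] gap 0.286
eef_pos: [0.3589, 0.2904, 0.1593]
force: [-0.2, -0.9, -0.0]
tcp [0.3589 0.2904 0.1593] shift [ 0.0005 -0.0002  0.0063] turn -0.002 (+-pi) q6 -0.125 F [-0.2 -0.9 -0. ] gap 0.285
```

Scaled: 0.003 m is 0.06, 0.002 m is 0.04.

```bash
python3 jog.py '[[[0,0,0.06],0],[[0,0,0.04],0],[[0,0,0.03],0],[[0,0,0.02],0],[[0,0,0],0]]'|grep -E 'pos|^force'; python3 jog.py '[[[0,0,0],0],[[0,0,0],0],[[0,0,0],0]]' 0.42 | grep -E 'pos|^force|gap'
python3 jog.py '[[[0,0,-0.4],0],[[0,0,-0.8],0],[[0,0,-0.8],0],[[-0.72,-0.4,0],0],[[-0.72,-0.4,0],0],[[-0.72,-0.4,0],0],[[-0.72,-0.4,0],0],[[-0.72,-0.4,0],0],[[-0.72,-0.4,0],0],[[-0.72,-0.4,0],0],[[-0.72,-0.4,0],0],[[-0.72,-0.4,0],0]]' 0.42|grep pos
python3 jog.py '[[[0,0,0],-0.75],[[0,0,0],-0.75],[[0,0,0],-0.75],[[0,0,0],-0.75],[[0,0,0],-0.14],[[0,0,0],0]]' 0.5|grep pos
python3 -c "
from h import *
plan(.495,-.39,.17,1.361)
im=shot('top');print('b',onz(im,[bl(im,*BLUE,(378,170,395,189))[0]],.053)[0])"
```

```text
eef_pos: [0.359, 0.2904, 0.1527]
force: [-2.3, -1.8, 4.6]
eef_pos: [0.3589, 0.2903, 0.1515]
force: [-0.3, -0.5, -0.1]
finger_gap: 0.418
eef_pos: [0.4414, -0.0728, 0.2517]
eef_pos: [0.4413, -0.071, 0.2516]
tcp [ 0.4413 -0.071   0.2516] shift [-0.1203 -0.3003  0.0815] turn -0.004 (+-pi) q6 -1.592 F [-0.6  0.3  0.2] gap 0.5
b [ 0.49442086 -0.3896069   0.053     ]
```

Scaled: -0.0334 m is -0.668, -0.0134 m is -0.268.

```bash
python3 jog.py '[[[-0.268,-0.668,0.18],0],[[-0.268,-0.668,0.18],0],[[-0.268,-0.668,0.18],0],[[-0.268,-0.668,0.18],0],[[-0.268,-0.668,0.18],0],[[-0.268,-0.668,0.18],0],[[-0.268,-0.668,0.18],0],[[-0.268,-0.668,0.18],0],[[-0.268,-0.668,0.18],0],[[0,0,0],0],[[0,0,0],0]]'|grep pos
python3 -c "
from h import *
plan(.495,-.39,.0915,1.361)"
```

```text
eef_pos: [0.4958, -0.3905, 0.1696]
tcp [ 0.4958 -0.3905  0.1696] shift [0.0008 0.0001 0.0781] turn -0.005 (+-pi) q6 -2.077 F [ 0.5 -0.2  0.3] gap 0.5
```

Scaled: 0.03 m is 0.6, 0.012 m is 0.24.

```bash
python3 jog.py '[[[0.02,0,0.6],0],[[0,0,0.6],0],[[0,0,0.24],0],[[0,0,0.12],0],[[0,0,0],0]]'|grep pos
python3 jog.py '[[[0,0,0],0],[[0,0,0],0],[[0,0,0],0],[[0,0,0],0]]' 0.2 25 | grep -E 'pos|force|gap'
python3 jog.py '[[[0,0,-0.2],0],[[0,0,-0.6],0],[[0,0,-0.8],0],[[0,0,-0.6],0],[[0,0,0],0]]'|grep -E 'pos|force|gap'
python3 pk.py 348 .062 .22
```

```text
eef_pos: [0.4954, -0.3895, 0.0931]
eef_pos: [0.4959, -0.3905, 0.0949]
force: [0.2, 0.9, 5.8]
finger_gap: 0.282
grip_force: 25.0
eef_pos: [0.4964, -0.3913, 0.21]
force: [0.7, -0.8, 1.1]
finger_gap: 0.285
grip_force: 24.7
tcp [ 0.4964 -0.3913  0.21  ] shift [ 0.1657  0.6014 -0.0146] turn -0.002 (+-pi) q6 -2.08 F [ 0.7 -0.8  1.1] gap 0.285
```

```bash
python3 jog.py '[[[0.22,0.8,-0.04],0],[[0.22,0.8,-0.04],0],[[0.22,0.8,-0.04],0],[[0.22,0.8,-0.04],0],[[0.22,0.8,-0.04],0],[[0.22,0.8,-0.04],0],[[0.22,0.8,-0.04],0],[[0.22,0.8,-0.04],0],[[0.22,0.8,-0.04],0],[[0.22,0.8,-0.04],0],[[0.22,0.8,0],0],[[0.22,0.8,0],0]]'|grep pos
python3 jog.py '[[[0.22,0.8,0],0],[[0.22,0.8,0],0],[[0.22,0.8,0],0],[[0,0,0],0],[[0,0,0],0]]'|grep pos
python3 pk.py 348 .062 .158
```

```text
eef_pos: [0.4662, 0.1085, 0.2224]
eef_pos: [0.4593, 0.2317, 0.222]
tcp [0.4593 0.2317 0.222 ] shift [-0.0013  0.0003  0.064 ] turn 0.0 (+-pi) q6 -0.96 F [-0.6 -0.1  0.2] gap 0.285
```

```bash
python3 jog.py '[[[-0.01,0.006,0.6],0],[[0,0,0.4],0],[[0,0,0],0]]'|grep -E 'pos|^force'; python3 pk.py 348 .062 .153
python3 jog.py '[[[0,0,0.12],0],[[0,0,0.1],0],[[0,0,0.06],0],[[0,0,0],0]]'|grep -E 'pos|^force'; python3 pk.py 348 .062 .153
```

```text
eef_pos: [0.4592, 0.2294, 0.169]
force: [-0.6, -0.8, -0.5]
tcp [0.4592 0.2294 0.169 ] shift [-0.001   0.0025  0.016 ] turn -0.004 (+-pi) q6 -0.96 F [-0.6 -0.8 -0.5] gap 0.285
eef_pos: [0.4604, 0.2313, 0.1589]
force: [0.2, -0.1, 0.1]
tcp [0.4604 0.2313 0.1589] shift [-0.0001  0.0003  0.0059] turn -0.002 (+-pi) q6 -0.96 F [ 0.2 -0.1  0.1] gap 0.286
```

Scaled: 0.003 m is 0.06, 0.002 m is 0.04.

```bash
python3 jog.py '[[[0,0,0.06],0],[[0,0,0.04],0],[[0,0,0.02],0],[[0,0,0.02],0],[[0,0,0],0]]'|grep -E 'pos|^force'; python3 jog.py '[[[0,0,0],0],[[0,0,0],0],[[0,0,0],0]]' 0.42 | grep -E 'pos|^force|gap'
python3 jog.py '[[[0,0,-0.4],0],[[0,0,-0.8],0],[[0,0,-0.8],0],[[-0.2,-0.8,0],0],[[-0.2,-0.8,0],0],[[-0.2,-0.8,0],0],[[-0.2,-0.8,0],0],[[-0.2,-0.8,0],0],[[-0.2,-0.8,0],0],[[-0.2,-0.8,0],0],[[0,0,0],0],[[0,0,0],0]]' 0.42|grep -E 'time|pos'
python3 - <<'E'
from h import *
im=shot('top');b=cv2.cvtColor(im['color'],cv2.COLOR_RGB2BGR);sd=shot('side');s=cv2.cvtColor(sd['color'],cv2.COLOR_RGB2BGR)
# predicted cap centres of vials standing in the pockets
for A in(132,204,276,348):
    a=np.radians(A);p=[.39995+.061*np.cos(a),.2445+.061*np.sin(a),.1105]
    for i,g in((im,b),(sd,s)):
        u=proj(i,p)[0];print(A,np.round(u,1),end=' ')
        g[int(round(u[1])),int(round(u[0]))]=(0,255,0)
    print()
cv2.imwrite('pics/fin.png',np.hstack([cv2.resize(b[160:255,130:225],None,fx=5,fy=5,interpolation=cv2.INTER_NEAREST),cv2.resize(s[125:195,245:325],(320,475),interpolation=cv2.INTER_NEAREST)]))
E
```

```text
eef_pos: [0.4604, 0.2315, 0.1524]
force: [-1.4, -0.2, 4.3]
eef_pos: [0.4603, 0.2314, 0.1515]
force: [0.0, 0.0, 0.0]
finger_gap: 0.423
time_s: 55.25
eef_pos: [0.4699, -0.0577, 0.2515]
132 [155.3 218.9] 132 [273.2 140.5] 
204 [179.4 224.4] 204 [270.4 149.4] 
276 [192.5 203.2] 276 [288.7 153.3] 
348 [176.5 184.7] 348 [302.2 146.4]
```

View pics/fin.png

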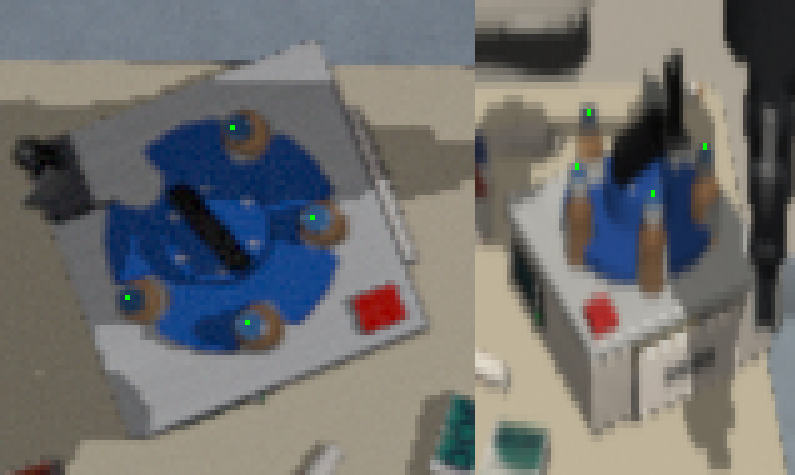

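All four vials stand upright in their pockets, within about 4 mm of the predicted cap positions. The wheel is down, the tray is shut, the key is up and the robot is clear.

```bash
python3 -c "
from station import ctrl, optics, sensors
print(ctrl.job_done())"
```

```text
the job is handed in; nothing more can be done
None
```

I handed the job in at about 55 s, and the hand-in reported no verdict. By the cameras and force readings, the roll went in flat and the tray is shut, the star wheel is meshed and fully down, all four amber vials stand in pockets, and I never touched the red-capped vial or the stamp.

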